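Sort the returned demo kit into its trays

ROBOT

A 7-joint arm with a two-finger parallel gripper is mounted at the origin on a cart in front of the work surface, level with it; the furniture and walls round the work are solid. World frame = base frame: x ahead of the robot, y to its left, z up, the work surface at z = 0. Lengths are in m, angles in degrees, forces in N, time in s.
With the tool pointing down it reaches from about 0.425 to 0.95 m from the base axis. Payload 16.7 kg.
Tool frame: the origin (TCP) lies midway between the tips of the shut fingers; the grasp point (between the pads) lies 19 mm behind it; z points along the fingers, y is the direction in which the jaws open and shut (so a half turn about z gives the same grasp; the last joint's range is limited). The gripper opens to 94 mm and grips with 3 to 60 N. Pads are 16 mm wide; open, the fingers measure 119 mm over their backs; the gripper's body (75 mm by 177 mm) begins 78 mm behind the grasp point.
Start: joints at [67.007, 24.414, 4.234, 92.017, -1.954, 63.644, -3.845], TCP at [0.168, -0.654, 0.166] pointing down, gripper open.
Joint ranges: [-163.25, 163.25], [-28.42, 122.38], [-70.27, 78.77], [12.13, 141.07], [-58.53, 238.53], [9.26, 117.41], [-156.51, 156.51]. Speed limits (degrees/s): [108.29, 108.29, 136.94, 136.94, 172.46, 172.46, 172.46].

INTERFACE

Orientations are given as a 3x3 rotation matrix whose columns are the frame's x, y, z axes.
In Python, from bench import arm, camera, camera_model gives the robot as it stands.
- The arm moves only by the tool step_arm, never from a script. Its argument "motion" is a list of rows, each a list of 3 entries, a list of its own where there are three numbers: the shift along the tool's x, y, z in m, then the turn about the tool's z in degrees, then the opening, from -1 (shut) to 1 (fully open). In form: [[[x, y, z], twist, fingers], ...]. A call has 1 to 5 rows; each row shifts and turns the pose as measured when the row begins, along the tool's axes as they then stand; what a row does not reach is not made up. A row lasts 1/12 s, in which the tool goes at most 41.7 mm and 7.16 degrees, less where a joint would pass 70% of its speed; a pose out of reach is approached as far as the arm can. A call with a gripper value outside its range is refused whole. The fingers move at their own pace and stop on an object; "force" is the grip in N (left out, the last holds). Time passes only in rows, so rows that do not move let the fingers close. It gives the time, the measured TCP pose, the force and the opening at its end, in the units of the state.
- arm.sense(): the state, without advancing time (a new reading comes with each control period).
- camera(name): name is "scene" or "top" or "wrist"; returns the picture (420x560x3 uint8, blue, green, red); there is no depth.
- camera_model(name): a dict with "mtx" (3x3 intrinsics, pixels), "cam_to_world" (4x4, takes a point from camera to world coordinates). Camera axes: x right, y down, z forward; pixel columns grow to the right and rows downward; lengths in m; the calibration is good to about 2 mm. A picture is of the moment at which its call begins: read the wrist's pose just before it. camera_model takes no time and is no camera call; for the wrist camera it gives the pose at the moment of the call.
- arm.sign_off(): hands the job in, once; it reports no verdict.
The state is a dict: "clock": time; "joint_positions": joint angles; "qd": joint speeds; "tau": joint torques, N m; "tcp_pos": TCP position; "tool_rot": TCP orientation; "ft_force": force on the tool from outside, world axes, zero at the start; "wrist_torque": the same for the moment, N m; "finger_gap": finger opening in m.
Only numpy, scipy, OpenCV 4.12 (cv2) and the standard library are available. Lean on these libraries where they do the work, as an engineer would, in place of code of your own. Each camera call takes 0.05 s, during which the arm holds its last target.

TASK

Sort the demo kit that lies loose on the packing bench: the coffee tools, which are the tamper and the wooden-handled grinder brush, both go in the square tray, the tamper standing upright and the brush lying flat; the screwdriver goes flat in the long tray, and the cleaner bottle stands upright in the round holder. Set each one down gently on the floor of its tray or holder rather than dropping it, and do not knock the tamper or the bottle over.

Things in the scene. Friction and masses are not known exactly. Their poses are not given: they have to be found in the camera images.
- tamper: steel coffee tamper standing on its round foot, 78 mm tall, 0.38 kg: foot 57 mm across and 13 mm high, above it a knob handle up to 34 mm across from 17 to 78 mm height. Origin: centre of the underside; z up. Take it by the handle from above, in any direction.
- grinder_brush: brush with a round wooden handle, lying on the bench, 140 mm long, 21 mm wide and high (grips like a square bar). Origin: centre of the underside, mid-length; y runs along its length, x across it, z up. Its y axis starts within 0.4 rad of world y. The dark marker pen elsewhere on the bench is not part of the kit.
- screwdriver: screwdriver with a red handle, lying on the bench, 196 mm long overall. Origin: mid-length, on the underside of the handle; y runs along its length, x across it, z up. The handle, 26 mm wide and high, reaches from y = 0 to +98 mm; the thin steel shaft from y = 0 to -98 mm, its middle 13 mm above the bench. Balance point about y = +40 mm. Its y axis starts within 0.4 rad of world y.
- wipe_bottle: small white cleaner bottle with a blue cap, standing, 96 mm tall: round body 49 mm across up to 78 mm height, cap 34 mm across above. Origin: centre of the underside; z up. Hold it higher than 30 mm above its underside and the fingers stay clear of the holder's rim.
- square_tray: grey open tray, square, 178 x 178 mm outside, 36 mm high; inside 168 x 168 mm between the rims, floor 4 mm above the bench. It takes both coffee tools side by side: for instance the brush along y at x = +45 mm and the tamper at x = -42 mm. It is fixed to the bench. Origin: centre of the underside; x, y along its sides, z up; turned at most 0.2 rad from the world axes.
- long_tray: grey open tray, long and narrow, 94 mm (x) by 242 mm (y) outside, 36 mm high; inside 84 x 232 mm between the rims, floor 4 mm above the bench. It is fixed to the bench. Origin: centre of the underside; y along its length, z up; y turned at most 0.2 rad from world y.
- round_holder: grey round cup-like holder on a flange 100 mm across, 30 mm high, open at the top; inside 72 mm across at the floor and 76 mm at the rim, floor 4 mm above the bench. It is fixed to the bench. Origin: centre of the underside; z up.
There are look-alikes about, which are no part of the job. Leave any orange, turquoise or yellow look-alike of the wipe_bottle alone.

How it is judged (in metres and radians):
At the end, for the whole second after the job is handed in: Tamper upright and brush flat on the floor of the square tray, screwdriver flat on the floor of the long tray, bottle upright on the floor of the round holder (within 20 mm of its centre); all wholly between the walls, level or upright within 0.1 rad, released and at rest (x of tamper in the frame of square_tray between -0.06 and 0.06 m and y of tamper in the frame of square_tray between -0.06 and 0.06 m and z of tamper in the frame of square_tray below 0.012 m and angle between each of tamper, wipe_bottle's own z axis and vertical below 0.1 rad and x of grinder_brush in the frame of square_tray between -0.08 and 0.08 m and y of grinder_brush in the frame of square_tray between -0.08 and 0.08 m and z of grinder_brush in the frame of square_tray below 0.028 m and angle between grinder_brush's own y axis and vertical between 1.47 and 1.67 rad and x of screwdriver in the frame of long_tray between -0.04 and 0.04 m and y of screwdriver in the frame of long_tray between -0.03 and 0.03 m and z of screwdriver in the frame of long_tray below 0.033 m and angle between screwdriver's own y axis and vertical between 1.47 and 1.67 rad and horizontal distance between wipe_bottle and round_holder below 0.02 m and z of wipe_bottle in the frame of round_holder below 0.012 m and linear speed of each of tamper, grinder_brush, screwdriver, wipe_bottle below 0.02 m/s and angular speed of each of tamper, grinder_brush, screwdriver, wipe_bottle below 0.2 rad/s); the robot touches nothing.
It fails at once if the tamper is knocked over (angle between tamper's own z axis and vertical above 0.6 rad).
It fails at once if the cleaner bottle is knocked over (angle between wipe_bottle's own z axis and vertical above 0.6 rad).
It fails at once if a thing of the kit is dropped or flung (faster than 0.7 m/s within 0.1 m of the bench) ((linear speed of tamper above 0.7 m/s and height (world z) of tamper below 0.1 m) or (linear speed of grinder_brush above 0.7 m/s and height (world z) of grinder_brush below 0.1 m) or (linear speed of screwdriver above 0.7 m/s and height (world z) of screwdriver below 0.1 m) or (linear speed of wipe_bottle above 0.7 m/s and height (world z) of wipe_bottle below 0.1 m)).
It also fails if it takes over 120 s, if anything falls off the work surface, if the arm or the gripper's body presses on something with over 40 N, if the wrist force passes 120 N, or if a joint passes its speed limit or range.

## Working session

There is one attempt and no reset: what is moved stays moved. The work goes in short steps, Python scripts to look and compute and a tool call to move; the robot and the scene stay as the last step left them, time stands still between calls to the robot, and variables do not carry over. Pictures are saved under pics/ and viewed, and the job is handed in when it is done.

Besides the shell and the picture viewer there is one more tool, called after "Request:" as name(argument=value, ...), one argument or row to a line, values as JSON. step_arm: Moves the arm, as the interface text tells. Its arguments: {"type":"object","properties":{"motion":{"type":"array"},"force":{"type":"number"}},"required":["motion"]}

```bash
mkdir -p pics; ls
python3 - <<'E'
from bench import arm,camera,camera_model
import cv2
for n in ["top","scene","wrist"]:
    m=camera_model(n);print(n,m["mtx"].round(1).tolist(),m["cam_to_world"].round(4).tolist())
    cv2.imwrite(f"pics/{n}0.png",camera(n))
s=arm.sense();print({k:(v if not hasattr(v,'round') else v.round(4).tolist()) for k,v in s.items()})
E
```

```text
pics
top [[463.7, 0.0, 282.8], [0.0, 463.7, 209.7], [0.0, 0.0, 1.0]] [[0.0056, -0.9909, 0.1348, 0.3277], [-1.0, -0.0066, -0.007, -0.0051], [0.0078, -0.1347, -0.9909, 1.2182], [0.0, 0.0, 0.0, 1.0]]
scene [[519.8, 0.0, 275.6], [0.0, 519.8, 207.2], [0.0, 0.0, 1.0]] [[-0.877, -0.354, 0.3248, 0.0056], [-0.4802, 0.6691, -0.5672, 0.8609], [-0.0165, -0.6534, -0.7568, 1.1679], [0.0, 0.0, 0.0, 1.0]]
wrist [[336.1, 0.0, 279.9], [0.0, 336.1, 213.0], [0.0, 0.0, 1.0]] [[0.249, -0.9308, -0.2676, 0.2474], [-0.9685, -0.2391, -0.0698, -0.6335], [0.001, 0.2765, -0.961, 0.3842], [0.0, 0.0, 0.0, 1.0]]
{'clock': 0.15, 'joint_positions': [67.0089, 24.441, 4.2314, 92.0421, -1.9542, 63.6438, -3.8453], 'qd': [-0.0397, -0.0337, 0.0024, -0.1491, -0.1175, -0.0368, -0.0221], 'tau': [0.0043, -93.6273, 3.6694, -45.4417, -0.0488, 0.0181, 0.0], 'tcp_pos': [0.168, -0.6534, 0.1655], 'tool_rot': [[0.9685, 0.2491, -0.0003], [0.2491, -0.9685, 0.0009], [-0.0001, -0.001, -1.0]], 'ft_force': [0.3977, 0.2004, 2.0378], 'wrist_torque': [0.0133, -0.0552, -0.0279], 'finger_gap': 0.09433194233978727}
```

View pics/top0.png

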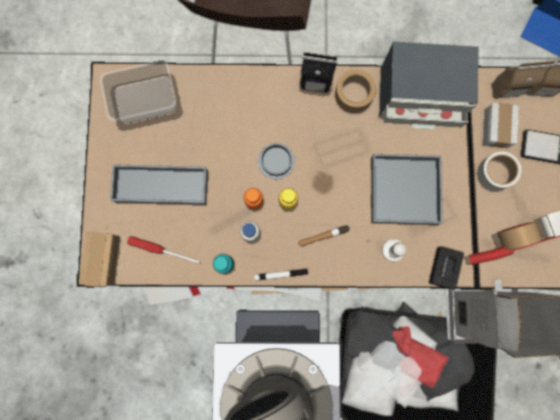

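View pics/scene0.png

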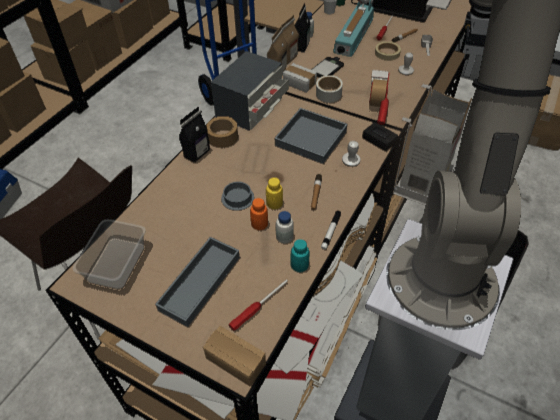

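View pics/wrist0.png

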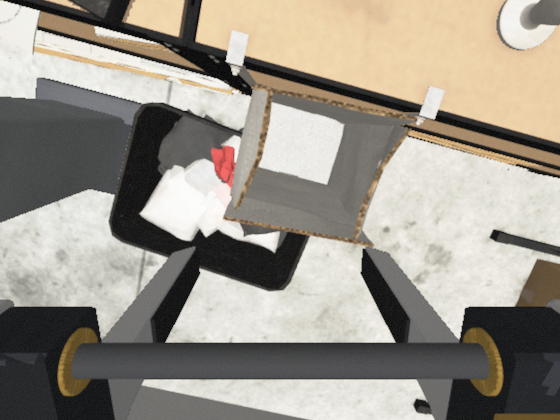

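The top view shows: screwdriver at (130–200, 240–262), white bottle with blue cap (250,231), brush (300–348, 228–243), tamper (395,250), marker (280,273). The square tray is at about (406,190), the long tray at (160,185) and the holder at (277,160). The orange, yellow and turquoise bottles are the decoys.

```bash
cat > h.py <<'E'
import numpy as np,cv2
from bench import arm,camera,camera_model
def ray(n,u,v,z,m=None):
    m=m or camera_model(n);T=m["cam_to_world"];d=T[:3,:3]@(np.linalg.inv(m["mtx"])@[u,v,1.]);o=T[:3,3]
    return (o+d*(z-o[2])/d[2])
def proj(n,p,m=None):
    m=m or camera_model(n);T=np.linalg.inv(m["cam_to_world"]);c=T[:3,:3]@np.array(p)+T[:3,3];q=m["mtx"]@c;return q[:2]/q[2]
E
python3 - <<'E'
from h import *
for n,b in [("top",(90,130,370,220)),("scene",(150,90,260,250))]:
    im=cv2.imread(f"pics/{n}0.png");x,y,w,h=b
    if n=="top":
        a=im[140:300,100:290];c=im[140:300,270:460]
        cv2.imwrite("pics/topL.png",cv2.resize(a,None,fx=4,fy=3.75*4/4,interpolation=cv2.INTER_CUBIC)[:600])
        cv2.imwrite("pics/topR.png",cv2.resize(c,None,fx=3.75,fy=3.75,interpolation=cv2.INTER_CUBIC))
    hsv=cv2.cvtColor(im,cv2.COLOR_BGR2HSV)
    print(n,[ (k,im[v[1],v[0]].tolist(),hsv[v[1],v[0]].tolist()) for k,v in (dict(tr=(406,190),lt=(160,185),cap=(250,229),tam=(398,247),drv=(145,245),br=(315,239)) if n=="top" else dict(tr=(312,135),lt=(200,280),cap=(285,218),tam=(351,146),drv=(245,315),br=(317,195))).items()])
E
```

```text
top [('tr', [158, 160, 153], [81, 11, 160]), ('lt', [165, 166, 159], [86, 11, 166]), ('cap', [146, 107, 80], [108, 115, 146]), ('tam', [221, 228, 230], [23, 10, 230]), ('drv', [60, 65, 181], [1, 170, 181]), ('br', [87, 124, 160], [15, 116, 160])]
scene [('tr', [97, 95, 92], [102, 13, 97]), ('lt', [99, 99, 93], [90, 15, 99]), ('cap', [99, 67, 47], [108, 134, 99]), ('tam', [158, 167, 169], [25, 17, 169]), ('drv', [37, 38, 140], [0, 188, 140]), ('br', [41, 64, 89], [14, 138, 89])]
```

View pics/topL.png

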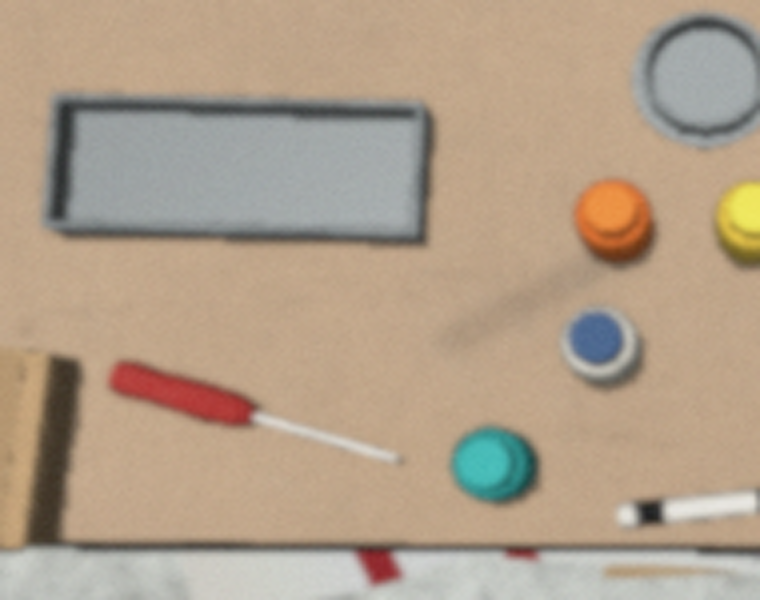

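View pics/topR.png

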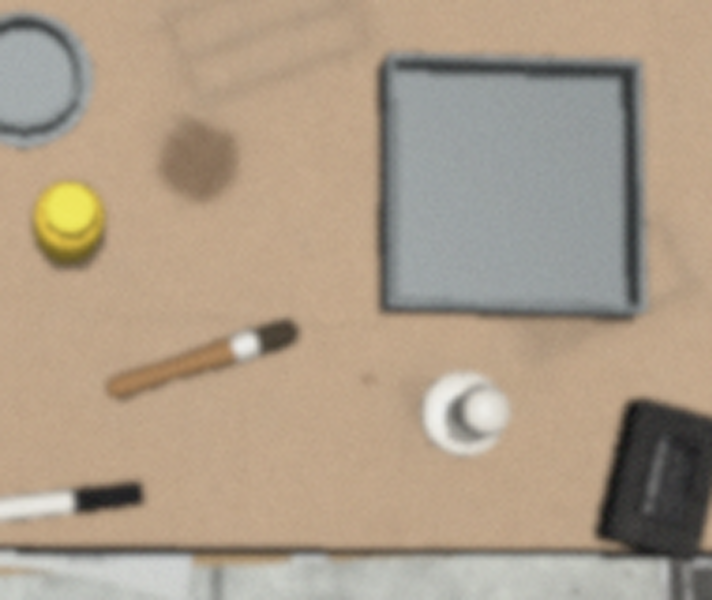

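```bash
cat > meas.py <<'E'
from h import *
n="top";im=cv2.imread("pics/top0.png");hsv=cv2.cvtColor(im,cv2.COLOR_BGR2HSV);H,S,V=cv2.split(hsv);m=camera_model(n)
def comps(mask,box,k=0):
    M=np.zeros(mask.shape,np.uint8);x0,y0,x1,y1=box;M[y0:y1,x0:x1]=mask[y0:y1,x0:x1]*255
    if k: M=cv2.morphologyEx(M,cv2.MORPH_CLOSE,np.ones((k,k)))
    c,_=cv2.findContours(M,cv2.RETR_EXTERNAL,cv2.CHAIN_APPROX_NONE);return max(c,key=cv2.contourArea)
def world(c,z): return np.array([ray(n,p[0],p[1],z,m)[:2] for p in c.reshape(-1,2).astype(float)])
def rect(name,mask,box,z,k=0):
    w=world(comps(mask,box,k),z);r=cv2.minAreaRect((w*1000).astype(np.float32));b=cv2.boxPoints(r)
    e=b[1]-b[0];f=b[2]-b[1]; L=e if np.hypot(*e)>np.hypot(*f) else f
    print(name,"c",np.round(r[0],1),"size",np.round(r[1],1),"long axis deg",round(np.degrees(np.arctan2(L[1],L[0])),1));return r
def circ(name,mask,box,z,k=0):
    w=world(comps(mask,box,k),z);c,r=cv2.minEnclosingCircle((w*1000).astype(np.float32));e=cv2.fitEllipse((w*1000).astype(np.float32));print(name,np.round(c,1),round(2*r,1),"ell",np.round(e[0],1),np.round(e[1],1))
grey=(S<45)&(V<200)
floor=(S<30)&(V>125)&(V<200)
rect("sq outer",grey,(360,145,455,235),.03);rect("sq floor",floor,(360,145,455,235),.004)
rect("long outer",grey,(100,155,220,215),.03);rect("long floor",floor,(100,155,220,215),.004)
circ("holder out",grey,(250,135,300,185),.03);
blue=(H>100)&(H<125)&(S>80);circ("cap",blue,(235,215,265,245),.096)
red=((H<6)|(H>174))&(S>130);rect("handle",red,(115,225,185,262),.013)
shaft=(S<50)&(V>190)|red;rect("driver",shaft,(115,225,210,272),.013,5)
brush=((V<182)&(H<22)&(S>85))|(V<100)|((S<40)&(V>190));rect("brush",brush,(290,220,360,255),.0105,3)
white=(S<30)&(V>185);circ("tamper foot",white,(375,235,415,268),.013,5)
E
python3 meas.py
```

```text
sq outer c [ 547.4 -337. ] size [182.4 183.5] long axis deg -1.2
sq floor c [ 546.9 -338.4] size [164.3 168. ] long axis deg -1.2
long outer c [554.7 309.6] size [249.2 100.5] long axis deg 88.9
long floor c [554.6 309.9] size [230.6  82.9] long axis deg 88.4
holder out [619.2   5.3] 99.1 ell [619.2   5.3] [96.2 96.7]
cap [430.9  69.6] 28.7 ell [431.   69.4] [26.3 27.4]
handle c [397.9 343.4] size [92.8 21. ] long axis deg 72.1
driver c [382.7 296.1] size [192.2  21. ] long axis deg 72.1
brush c [ 424.5 -119.3] size [ 18.1 136.8] long axis deg -72.0
tamper foot [ 389.2 -301.9] 58.2 ell [ 388.4 -301.2] [52.6 55.6]
```

```bash
cat > meas2.py <<'E'
exec(open('meas.py').read().split('grey=')[0].replace('"top"','"scene"').replace('top0','scene0'))
floor=(S<40)&(V>80)&(V<140)
grey=(S<70)&(V<140)
blue=(H>100)&(H<125)&(S>80)&(V>50);circ("cap",blue,(272,205,298,232),.096)
rect("sq outer",grey,(270,105,352,164),.03);rect("sq floor",floor,(270,105,352,164),.004)
rect("long outer",grey,(150,233,245,330),.03);rect("long floor",floor,(150,233,245,330),.004)
circ("hold out",grey,(216,178,257,215),.015)
red=((H<6)|(H>174))&(S>130);rect("handle",red,(225,295,266,335),.013)
E
python3 meas2.py
python3 - <<'E'
from h import *
im=cv2.imread("pics/scene0.png");cv2.imwrite("pics/sc_h.png",cv2.resize(im[170:240,205:305],None,fx=7,fy=7,interpolation=cv2.INTER_CUBIC))
im=im.copy()
for n in ["top"]:
    t=cv2.imread("pics/top0.png");a=cv2.resize(t[135:185,250:305],None,fx=10,fy=10,interpolation=cv2.INTER_CUBIC)
    for (cx,cy,z,r,col) in [(.622,.005,.004,.036,(0,0,255)),(.622,.005,.03,.038,(0,255,0)),(.622,.005,.001,.05,(255,0,0))]:
        for k in range(60):
            p=proj("top",[cx+r*np.cos(k*.1047),cy+r*np.sin(k*.1047),z]);cv2.circle(a,tuple(int(v) for v in ((p-[250,135]+.5)*10)),2,col,-1)
    cv2.imwrite("pics/top_h.png",a)
E
```

```text
cap [430.3  75. ] 33.7 ell [430.4  75. ] [28.5 32.3]
sq outer c [ 545.1 -326.5] size [215.2 196.8] long axis deg 88.8
sq floor c [ 556.3 -368.1] size [184.6 168. ] long axis deg 88.8
long outer c [551.6 314.7] size [257.8 112. ] long axis deg 89.0
long floor c [571.7 296.3] size [248.9  97. ] long axis deg 89.0
hold out [626.9   9.9] 120.5 ell [625.2   9.5] [ 96.  118.8]
handle c [398.  342.5] size [96.6 25.7] long axis deg 73.1
```

View pics/top_h.png

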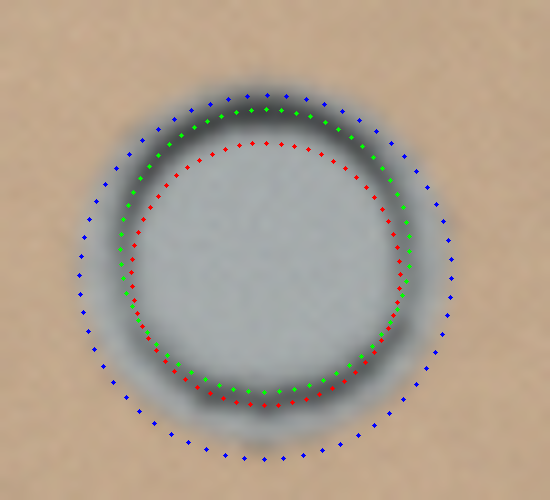

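View pics/sc_h.png

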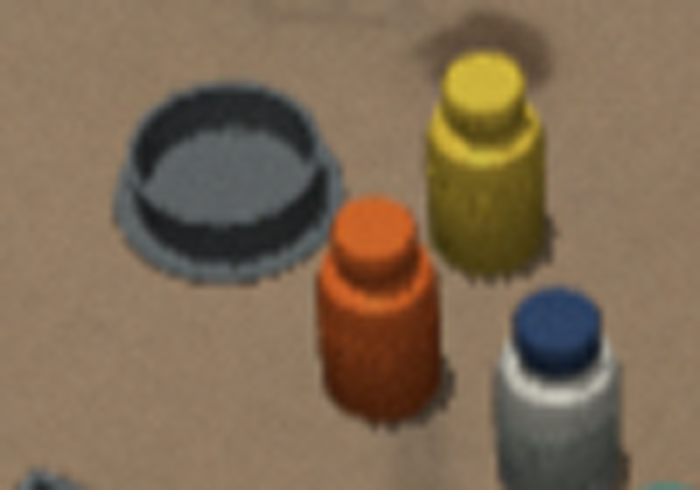

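```bash
cat > go.py <<'E'
# usage: go.py x y z yawY(deg, world angle of tool y) -> rows to write
import sys;from h import *
def rows(x,y,z,yaw=None,n=None):
    s=arm.sense();R=np.array(s["tool_rot"]);p=np.array(s["tcp_pos"])
    cur=np.degrees(np.arctan2(R[1,1],R[0,1]));tw=0 if yaw is None else -((yaw-cur+180)%360-180)
    d=np.array([x,y,z])-p;k=n or int(max(np.ceil(np.linalg.norm(d)/.0405),np.ceil(abs(tw)/7.1),1))
    print("t",round(s["clock"],1),"p",p.round(4),"yaw",round(cur,1),"tilt",R[:,2].round(3)[:2],"gap",round(s["finger_gap"],4),"F",np.round(s["ft_force"],1),"n",k)
    out=[]
    for i in range(k):
        a=-np.radians(tw*i/k);c,sn=np.cos(a),np.sin(a);Rz=np.array([[c,-sn,0],[sn,c,0],[0,0,1]])
        v=(Rz@R).T@(d/k);out.append([[round(float(q),4) for q in v],round(tw/k,2)])
    for i in range(0,k,5):print(out[i:i+5])
if __name__=="__main__":
    a=[None if q=='-' else float(q) for q in sys.argv[1:]];rows(*a[:4],n=int(a[4]) if len(a)>4 else None)
E
python3 go.py .389 -.302 .166 -90
```

```text
t 0.1 p [ 0.168  -0.6534  0.1655] yaw -75.6 tilt [-0.     0.001] gap 0.0943 F [0.4 0.2 2. ] n 11
[[[0.0274, -0.0259, -0.0], np.float64(1.31)], [[0.0268, -0.0266, -0.0], np.float64(1.31)], [[0.0262, -0.0272, -0.0], np.float64(1.31)], [[0.0256, -0.0278, -0.0], np.float64(1.31)], [[0.0249, -0.0283, -0.0], np.float64(1.31)]]
[[[0.0243, -0.0289, -0.0], np.float64(1.31)], [[0.0236, -0.0294, -0.0], np.float64(1.31)], [[0.0229, -0.03, -0.0], np.float64(1.31)], [[0.0222, -0.0305, -0.0], np.float64(1.31)], [[0.0215, -0.031, -0.0], np.float64(1.31)]]
[[[0.0208, -0.0315, -0.0], np.float64(1.31)]]
```

Request:
step_arm(
  motion=[
    [[0.027,-0.026,0],1.3,1],
    [[0.027,-0.0265,0],1.3,1],
    [[0.026,-0.027,0],1.3,1],
    [[0.0255,-0.028,0],1.3,1],
    [[0.025,-0.028,0],1.3,1],
  ],
)

```text
clock: 0.57
tcp_pos: [0.2642, -0.4938, 0.1624]
tool_rot: [[0.993, 0.122, -0.005], [0.122, -0.993, 0.001], [-0.004, -0.002, -1.0]]
ft_force: [0.1, -0.4, 0.6]
finger_gap: 0.0942
```

Request:
step_arm(
  motion=[
    [[0.024,-0.029,0],1.3,1],
    [[0.0235,-0.0295,0],1.3,1],
    [[0.023,-0.03,0],1.3,1],
    [[0.022,-0.0305,0],1.3,1],
    [[0.0215,-0.031,0],1.3,1],
  ],
)

```text
clock: 0.98
tcp_pos: [0.3692, -0.3268, 0.1619]
tool_rot: [[1.0, 0.002, -0.005], [0.002, -1.0, 0.001], [-0.005, -0.001, -1.0]]
ft_force: [1.6, -1.5, -0.3]
finger_gap: 0.0939
```

```bash
python3 go.py .389 -.302 .166 -90
```

```text
t 1.0 p [ 0.3692 -0.3268  0.1619] yaw -89.9 tilt [-0.005  0.001] gap 0.0939 F [ 1.6 -1.5 -0.3] n 1
[[[0.0198, -0.0248, -0.0042], np.float64(0.12)]]
```

Request:
step_arm(
  motion=[
    [[0.02,-0.025,-0.006],0,1],
    [[0,0,0],0,1],
  ],
)

```text
clock: 1.15
tcp_pos: [0.3934, -0.2939, 0.1681]
tool_rot: [[1.0, 0.008, -0.004], [0.008, -1.0, 0.002], [-0.004, -0.002, -1.0]]
ft_force: [1.0, -0.0, -0.4]
finger_gap: 0.0941
```

Run:
```python
from h import *
s=arm.sense();print(s["tcp_pos"].round(4) if hasattr(s["tcp_pos"],'round') else s["tcp_pos"])
m=camera_model("wrist");im=camera("wrist");print(m["cam_to_world"].round(4).tolist())
for (x,y,z) in [(.389,-.302,.078),(.389,-.302,.013)]:
    p=proj("wrist",[x,y,z],m);print(p);cv2.drawMarker(im,tuple(int(v) for v in p),(0,0,255),0,12)
cv2.imwrite("pics/w1.png",im)
```

```text
[ 0.3934 -0.2939  0.1681]
[[0.0079, -0.96, -0.28, 0.4762], [-1.0, -0.0077, -0.0021, -0.2938], [-0.0002, 0.28, -0.96, 0.3866], [0.0, 0.0, 0.0, 1.0]]
[287.85287478 210.27274366]
[286.57061495 194.75175879]
```

View pics/w1.png

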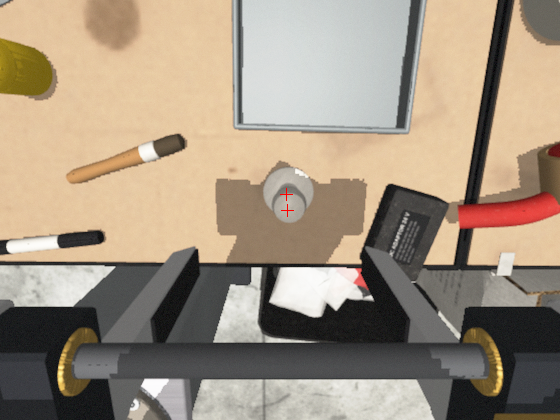

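Wrist view: the knob is at (288,206) and the foot at (288,192), within 2–4 px of the prediction. The measurement holds, so I'm descending.

Request:
step_arm(
  motion=[
    [[-0.0035,0.0085,0],-0.4,0.7],
    [[0,0,0.02],0,0.7],
    [[0,0,0.03],0,0.7],
    [[0,0,0.02],0,0.7],
  ],
)

```text
clock: 1.53
tcp_pos: [0.3878, -0.3106, 0.0994]
tool_rot: [[1.0, 0.014, 0.001], [0.014, -1.0, -0.004], [0.001, 0.004, -1.0]]
ft_force: [-1.3, -0.6, -0.6]
finger_gap: 0.0801
```

```bash
python3 go.py .390 -.3025 .037 -90 4
```

```text
t 1.5 p [ 0.3878 -0.3106  0.0994] yaw -89.2 tilt [ 0.001 -0.004] gap 0.0801 F [-1.3 -0.6 -0.6] n 4
[[[0.0006, -0.0021, 0.0156], np.float64(0.19)], [[0.0006, -0.0021, 0.0156], np.float64(0.19)], [[0.0006, -0.0021, 0.0156], np.float64(0.19)], [[0.0006, -0.0021, 0.0156], np.float64(0.19)]]
```

Request:
step_arm(
  motion=[
    [[0.001,-0.004,0.0],0,0.7],
    [[0.0005,-0.002,0.005],0,0.7],
    [[0,0,0],0,0.7],
  ],
)

```text
clock: 1.78
tcp_pos: [0.3844, -0.3071, 0.0909]
tool_rot: [[1.0, 0.009, -0.005], [0.009, -1.0, -0.001], [-0.005, 0.001, -1.0]]
ft_force: [0.1, 0.8, -0.4]
finger_gap: 0.0798
```

```bash
python3 go.py .390 -.3025 .037 -90 4
```

```text
t 1.8 p [ 0.3844 -0.3071  0.0909] yaw -89.5 tilt [-0.005 -0.001] gap 0.0798 F [ 0.1  0.8 -0.4] n 4
[[[0.0015, -0.0011, 0.0135], np.float64(0.12)], [[0.0015, -0.0011, 0.0135], np.float64(0.12)], [[0.0015, -0.0011, 0.0135], np.float64(0.12)], [[0.0015, -0.0011, 0.0135], np.float64(0.12)]]
```

Request:
step_arm(
  motion=[
    [[0.005,-0.004,0.01],0,0.7],
    [[0.0,0,0.012],0,0.7],
    [[0,0,0.012],0,0.7],
    [[0,0,0],0,0.7],
  ],
)

```text
clock: 2.12
tcp_pos: [0.3919, -0.3051, 0.0582]
tool_rot: [[1.0, 0.007, -0.0], [0.007, -1.0, -0.005], [-0.0, 0.005, -1.0]]
ft_force: [-0.4, -0.3, -0.5]
finger_gap: 0.0801
```

```bash
python3 go.py .390 -.3025 .037 -90 4
```

```text
t 2.1 p [ 0.3919 -0.3051  0.0582] yaw -89.6 tilt [-0.    -0.005] gap 0.0801 F [-0.4 -0.3 -0.5] n 4
[[[-0.0005, -0.0007, 0.0053], np.float64(0.1)], [[-0.0005, -0.0007, 0.0053], np.float64(0.1)], [[-0.0005, -0.0007, 0.0053], np.float64(0.1)], [[-0.0005, -0.0007, 0.0053], np.float64(0.1)]]
```

Request:
step_arm(
  motion=[
    [[-0.001,-0.0015,0.01],0,0.5],
    [[0,-0.001,0.01],0,0.3],
    [[0,0,0],0,0.2],
    [[0,0,0],0,0.2],
  ],
)

```text
clock: 2.45
tcp_pos: [0.3931, -0.3032, 0.0393]
tool_rot: [[1.0, 0.007, 0.002], [0.007, -1.0, -0.006], [0.002, 0.006, -1.0]]
ft_force: [0.7, 0.6, 0.6]
finger_gap: 0.0575
```

```bash
python3 go.py .390 -.3025 .037 -90 4
```

```text
t 2.5 p [ 0.3931 -0.3032  0.0393] yaw -89.6 tilt [ 0.002 -0.006] gap 0.0575 F [0.7 0.6 0.6] n 4
[[[-0.0008, -0.0002, 0.0006], np.float64(0.11)], [[-0.0008, -0.0002, 0.0006], np.float64(0.11)], [[-0.0008, -0.0002, 0.0006], np.float64(0.11)], [[-0.0008, -0.0002, 0.0006], np.float64(0.11)]]
```

Request:
step_arm(
  motion=[
    [[-0.002,0,0.002],0,-0.1],
    [[0,0,0],0,-0.3],
    [[0,0,0],0,-0.6],
    [[0,0,0],0,-0.6],
    [[0,0,0],0,-0.6],
  ],
  force=25,
)

```text
clock: 2.87
tcp_pos: [0.392, -0.3041, 0.039]
tool_rot: [[1.0, 0.007, 0.004], [0.007, -1.0, -0.008], [0.004, 0.008, -1.0]]
ft_force: [0.6, 0.6, 0.4]
finger_gap: 0.0267
```

Request:
step_arm(
  motion=[
    [[0,0,0],0,-1],
    [[0,0,-0.005],0,-1],
    [[0,0,-0.015],0,-1],
  ],
)

```text
clock: 3.12
tcp_pos: [0.3907, -0.3032, 0.058]
tool_rot: [[1.0, 0.007, 0.002], [0.007, -1.0, -0.006], [0.002, 0.006, -1.0]]
ft_force: [-0.7, 0.5, 0.3]
finger_gap: 0.0064
```

```bash
python3 - <<'E'
from h import *
cv2.imwrite("pics/w2.png",camera("wrist"));
E
python3 go.py .505 -.336 .13 -90
```

```text
t 3.2 p [ 0.3922 -0.3041  0.0614] yaw -89.6 tilt [ 0.005 -0.008] gap 0.0027 F [ 2.3 -1.3  3.5] n 4
[[[0.0282, 0.0083, -0.017], np.float64(0.1)], [[0.0282, 0.0083, -0.017], np.float64(0.1)], [[0.0282, 0.0082, -0.017], np.float64(0.1)], [[0.0283, 0.0082, -0.017], np.float64(0.1)]]
```

View pics/w2.png

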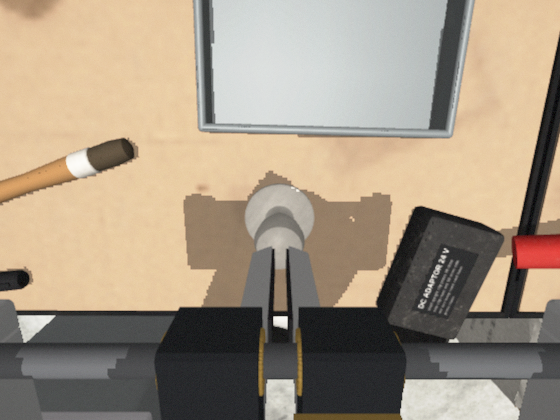

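The gripper closed to 3 mm and missed. The tamper still stands upright, with its foot at about (280,217). I'll remeasure it.

Run:
```python
from h import *
s=arm.sense();print(np.round(s["tcp_pos"],4))
for (u,v,z) in [(280,217,.013),(280,240,.078)]:print("wrist",ray("wrist",u,v,z).round(4))
T=np.array(s["tool_rot"])
print("tip proj",proj("wrist",s["tcp_pos"]),"pad",proj("wrist",np.array(s["tcp_pos"])-.019*T[:,2]))
t=camera("top");sc=camera("scene")
cv2.imwrite("pics/t3.png",cv2.resize(t[180:290,340:460],None,fx=5,fy=5,interpolation=cv2.INTER_CUBIC))
cv2.imwrite("pics/s3.png",cv2.resize(sc[100:200,300:420],None,fx=5,fy=5,interpolation=cv2.INTER_CUBIC))
for n in("top","scene"):
  for z in (.0,.013,.078):print(n,z,proj(n,[.389,-.302,z]).round(1))
```

```text
[ 0.3922 -0.3041  0.0614]
wrist [ 0.3942 -0.3052  0.013 ]
wrist [ 0.398  -0.3045  0.078 ]
tip proj [279.14133225 239.41518096] pad [279.13482136 249.86942021]
top 0.0 [392.4 249.8]
top 0.013 [393.6 249.6]
top 0.078 [400.  248.3]
scene 0.0 [350.8 160.2]
scene 0.013 [351.2 157.3]
scene 0.078 [353.1 142. ]
```

View pics/s3.png

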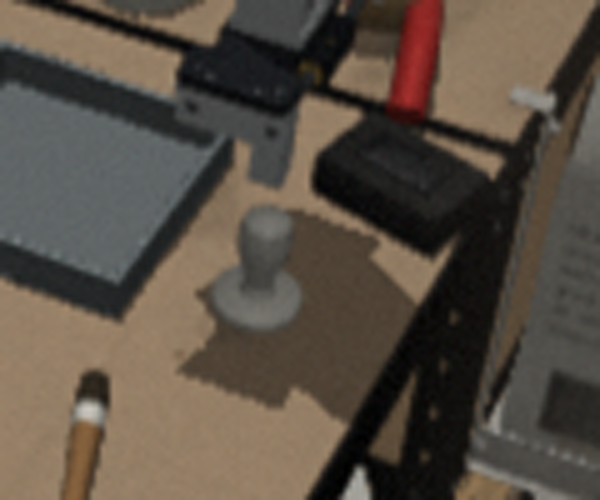

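View pics/t3.png

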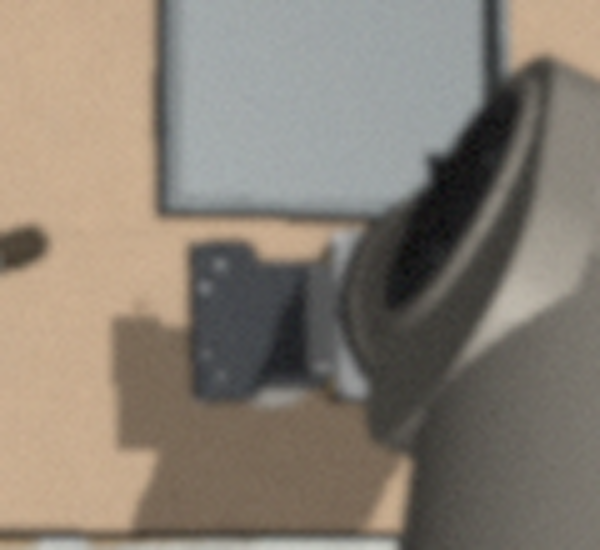

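Run:
```python
from h import *
s=arm.sense();p=np.array(s["tcp_pos"]);print(p.round(4),s["finger_gap"],np.round(s["ft_force"],1))
w=camera("wrist");sc=camera("scene")
a=cv2.resize(w[180:300,200:360],None,fx=5,fy=5,interpolation=cv2.INTER_CUBIC)
b=cv2.resize(sc[100:190,310:400],None,fx=6,fy=6,interpolation=cv2.INTER_CUBIC)
for z,c in((0,(0,0,255)),(.019,(0,255,0)),(.038,(255,0,0))):
    q=p+[0,0,z];u=proj("wrist",q);cv2.circle(a,tuple(int(v) for v in (u-[200,180]+.5)*5),4,c,-1)
    u=proj("scene",q);print(z,u);cv2.circle(b,tuple(int(v) for v in (u-[310,100]+.5)*6),4,c,-1)
cv2.imwrite("pics/w4.png",a);cv2.imwrite("pics/s4.png",b)
```

```text
[ 0.3922 -0.3042  0.0598] 0.0003412622599779843 [-0.1  0.2 -1.1]
0 [351.89480525 145.63874478]
0.019 [352.47495968 141.08301154]
0.038 [353.06556584 136.44520488]
```

View pics/w4.png

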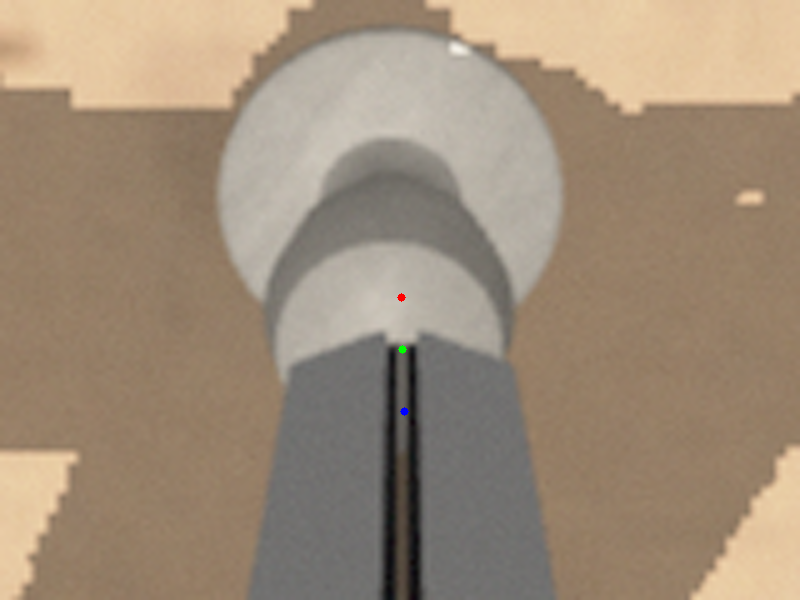

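View pics/s4.png

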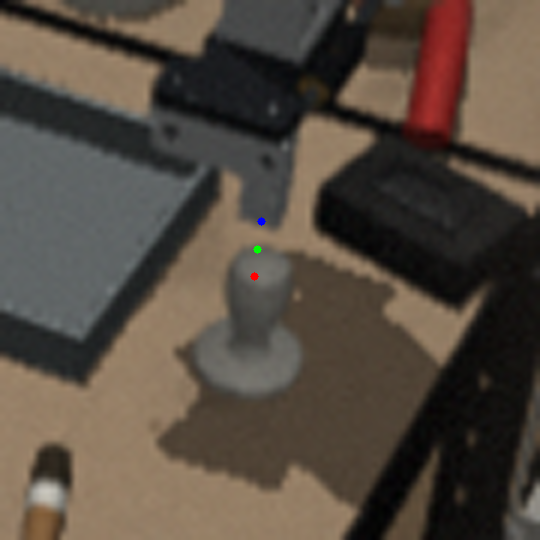

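Run:
```python
from h import *
def line(n,u,v):
    m=camera_model(n);T=m["cam_to_world"];return T[:3,3],T[:3,:3]@(np.linalg.inv(m["mtx"])@[u,v,1.])
def tri(a,b):
    (o,d),(p,e)=line(*a),line(*b);A=np.stack([d,-e],1);t=np.linalg.lstsq(A,p-o,rcond=None)[0];P,Q=o+t[0]*d,p+t[1]*e;return ((P+Q)/2).round(4),np.linalg.norm(P-Q).round(4)
print("tcp",np.round(arm.sense()["tcp_pos"],4))
# finger tip: wrist inner front corner of tips; scene tip bottom
print(tri(("wrist",280,247.5),("scene",310+262/6,100+226/6)))
print("knob top",tri(("wrist",278,240),("scene",310+262/6,100+262/6)))
```

```text
tcp [ 0.3916 -0.3038  0.0588]
(array([ 0.3941, -0.3062,  0.0889]), np.float64(0.0076))
knob top (array([ 0.391 , -0.3049,  0.0667]), np.float64(0.007))
```

Triangulating shows the fingertips about 20 mm above the knob top (z ≈ 0.098), while the reported TCP is at 0.059. So the real tips seem to be about 38 mm behind the reported TCP. I'll open, go lower in small steps and check by picture.

Request:
step_arm(
  motion=[
    [[0.001,0,0],0,0.6],
    [[0,0,0],0,0.6],
    [[0,0,0],0,0.6],
    [[0,0,0],0,0.6],
    [[0,0,0],0,0.6],
  ],
)

```text
clock: 3.78
tcp_pos: [0.3918, -0.3031, 0.0571]
tool_rot: [[1.0, 0.007, 0.002], [0.007, -1.0, -0.006], [0.002, 0.006, -1.0]]
ft_force: [0.5, -0.5, -0.0]
finger_gap: 0.0304
```

Request:
step_arm(
  motion=[
    [[0,0,0.012],0,0.6],
    [[0,0,0.012],0,0.6],
    [[0,0,0.005],0,0.6],
    [[0,0,0],0,0.6],
  ],
)

```text
clock: 4.12
tcp_pos: [0.3922, -0.3036, 0.0273]
tool_rot: [[1.0, 0.007, 0.003], [0.007, -1.0, -0.007], [0.002, 0.007, -1.0]]
ft_force: [-0.1, 0.1, -0.1]
finger_gap: 0.0568
```

Run:
```python
from h import *
s=arm.sense();p=np.array(s["tcp_pos"]);print(p.round(4),s["finger_gap"],np.round(s["ft_force"],1),np.array(s["tool_rot"]).round(3).tolist())
w=camera("wrist");sc=camera("scene")
b=cv2.resize(sc[100:190,310:400],None,fx=6,fy=6,interpolation=cv2.INTER_CUBIC)
cv2.imwrite("pics/w5.png",w);cv2.imwrite("pics/s5.png",b)
```

```text
[ 0.3922 -0.3036  0.0273] 0.056820291338885956 [-0.1  0.1 -0.1] [[1.0, 0.007, 0.003], [0.007, -1.0, -0.007], [0.002, 0.007, -1.0]]
```

View pics/w5.png

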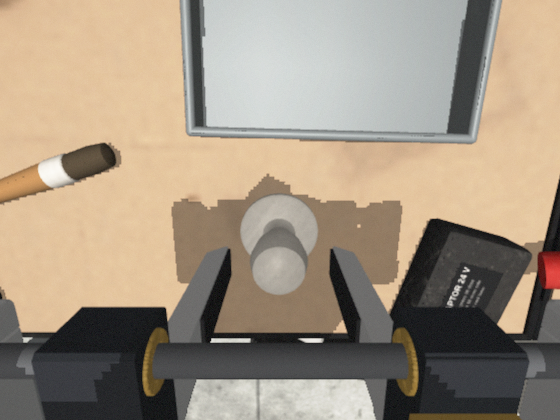

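View pics/s5.png

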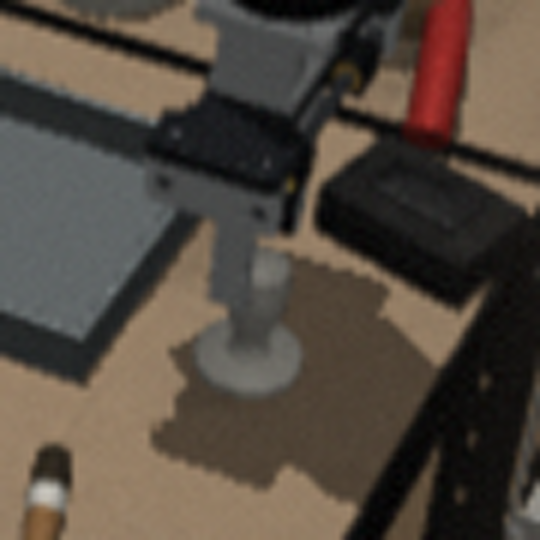

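Now the fingers straddle the knob, with the near fingertip at about (235,300) in the zoom. I'll go lower.

Request:
step_arm(
  motion=[
    [[0,0,0.01],0,0.6],
    [[0,0,0.01],0,0.6],
    [[0,0,0.003],0,0.6],
    [[0,0,0],0,0.6],
  ],
)

```text
clock: 4.55
tcp_pos: [0.3936, -0.3046, 0.0043]
tool_rot: [[1.0, 0.007, 0.005], [0.007, -1.0, -0.008], [0.005, 0.008, -1.0]]
ft_force: [-0.2, -0.1, -0.3]
finger_gap: 0.0752
```

Run:
```python
from h import *
s=arm.sense();p=np.array(s["tcp_pos"]);g=s["finger_gap"];print(p.round(4),g,np.round(s["ft_force"],1))
sc=camera("scene");cv2.imwrite("pics/s6.png",cv2.resize(sc[100:190,310:400],None,fx=6,fy=6,interpolation=cv2.INTER_CUBIC))
for z in(.02,.03,.04,.05,.06):print(z,((proj("scene",[p[0],p[1]+g/2+.006,z])-[310,100]+.5)*6).round(0))
```

```text
[ 0.3936 -0.3046  0.0043] 0.07523375879307043 [-0.2 -0.1 -0.3]
0.02 [212. 382.]
0.03 [214. 369.]
0.04 [215. 355.]
0.05 [217. 341.]
0.06 [219. 326.]
```

View pics/s6.png

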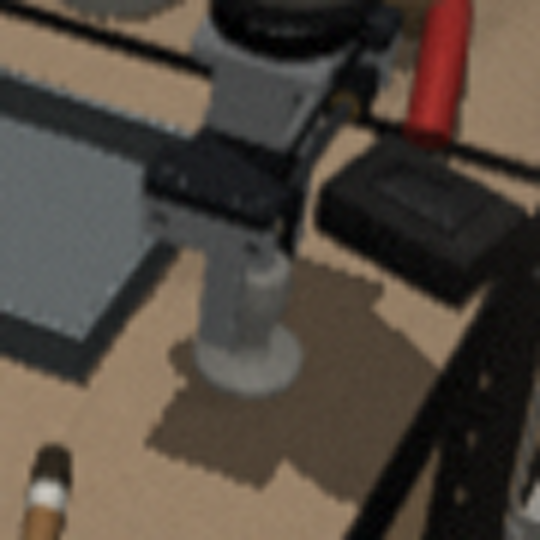

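Request:
step_arm(
  motion=[
    [[0,0,0.004],0,0.1],
    [[0,0,0],0,-0.2],
    [[0,0,0],0,-0.5],
    [[0,0,0],0,-0.5],
    [[0,0,0],0,-0.5],
  ],
  force=25,
)

```text
clock: 5.02
tcp_pos: [0.3938, -0.3048, 0.0004]
tool_rot: [[1.0, 0.007, 0.006], [0.007, -1.0, -0.008], [0.006, 0.009, -1.0]]
ft_force: [0.9, 0.1, -0.2]
finger_gap: 0.0456
```

Request:
step_arm(
  motion=[
    [[0,0,0],0,-0.7],
    [[0,0,0],0,-0.7],
    [[0,0,0],0,-0.7],
  ],
)

```text
clock: 5.27
tcp_pos: [0.394, -0.3048, 0.0008]
tool_rot: [[1.0, 0.007, 0.006], [0.007, -1.0, -0.009], [0.006, 0.009, -1.0]]
ft_force: [-0.1, 0.6, -2.8]
finger_gap: 0.0297
```

Request:
step_arm(
  motion=[
    [[0,0,0],0,-0.9],
    [[0,0,0],0,-0.9],
  ],
)

```text
clock: 5.43
tcp_pos: [0.3939, -0.3048, 0.0007]
tool_rot: [[1.0, 0.007, 0.006], [0.007, -1.0, -0.009], [0.006, 0.009, -1.0]]
ft_force: [0.4, 0.1, -1.6]
finger_gap: 0.0295
```

Request:
step_arm(
  motion=[
    [[0,0,-0.006],0,-0.9],
    [[0,0,-0.015],0,-0.9],
    [[0,0,-0.02],0,-0.9],
    [[0,0,0],0,-0.9],
  ],
)

```text
clock: 5.77
tcp_pos: [0.3923, -0.3035, 0.0427]
tool_rot: [[1.0, 0.007, 0.003], [0.007, -1.0, -0.006], [0.003, 0.007, -1.0]]
ft_force: [1.8, -0.7, -2.9]
finger_gap: 0.0294
```

```bash
python3 - <<'E'
from h import *
cv2.imwrite("pics/w7.png",camera("wrist"))
E
python3 go.py .505 -.336 .09 -90
```

```text
t 5.8 p [ 0.3917 -0.3031  0.0413] yaw -89.6 tilt [ 0.002 -0.006] gap 0.0293 F [ 0.3  0.4 -4.1] n 4
[[[0.0283, 0.0085, -0.0121], np.float64(0.11)], [[0.0283, 0.0084, -0.0121], np.float64(0.11)], [[0.0283, 0.0084, -0.0121], np.float64(0.11)], [[0.0283, 0.0083, -0.0121], np.float64(0.11)]]
```

View pics/w7.png

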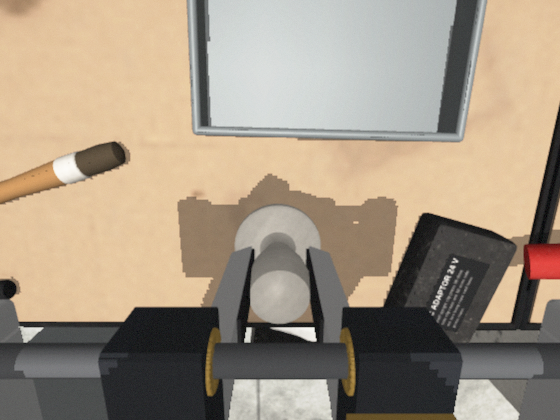

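The tamper is in the grip (gap 29 mm, about 4 N of weight) and off the bench. Carrying it to the tray.

Request:
step_arm(
  motion=[
    [[0.015,0.004,-0.02],0,-0.9],
    [[0.025,0.007,-0.015],0,-0.9],
    [[0.028,0.008,-0.005],0,-0.9],
    [[0.025,0.007,0],0,-0.9],
    [[0.015,0.004,0],0,-0.9],
  ],
)

```text
clock: 6.23
tcp_pos: [0.4977, -0.3321, 0.0796]
tool_rot: [[1.0, 0.004, -0.004], [0.004, -1.0, -0.004], [-0.004, 0.004, -1.0]]
ft_force: [-0.9, -0.0, -3.3]
finger_gap: 0.0298
```

```bash
python3 go.py .507 -.336 .085 -90
```

```text
t 6.2 p [ 0.4977 -0.3321  0.0796] yaw -89.8 tilt [-0.004 -0.004] gap 0.0298 F [-0.9 -0.  -3.3] n 1
[[[0.0093, 0.0039, -0.0054], np.float64(0.24)]]
```

Request:
step_arm(
  motion=[
    [[0.007,0.003,0],0,-0.9],
    [[0,0,0],0,-0.9],
  ],
)

```text
clock: 6.4
tcp_pos: [0.5073, -0.3349, 0.0775]
tool_rot: [[1.0, 0.006, -0.004], [0.006, -1.0, -0.003], [-0.004, 0.003, -1.0]]
ft_force: [-1.2, 0.8, -3.6]
finger_gap: 0.0295
```

```bash
python3 - <<'E'
from h import *
cv2.imwrite("pics/w8.png",camera("wrist"))
E
python3 go.py .507 -.336 .01 -90
```

```text
t 6.5 p [ 0.5062 -0.3345  0.0773] yaw -89.7 tilt [-0.005 -0.003] gap 0.03 F [-0.1  1.1 -3.9] n 2
[[[0.0006, 0.0006, 0.0336], np.float64(0.16)], [[0.0006, 0.0006, 0.0336], np.float64(0.16)]]
```

View pics/w8.png

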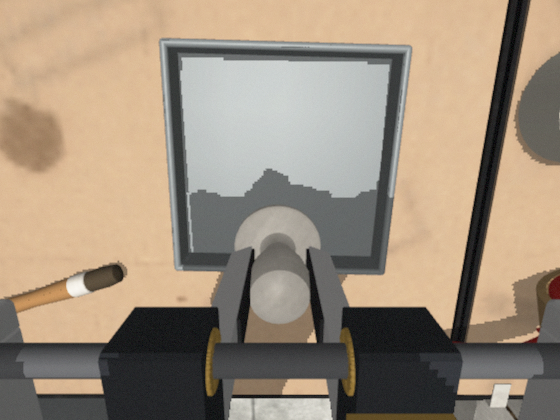

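Run:
```python
from h import *
m=camera_model("wrist")
for u,v in [(177,270),(384,272),(410,47),(162,42)]:print(ray("wrist",u,v,.036,m)[:2].round(4))
print("foot",ray("wrist",278,243,.0773+.012,m)[:2].round(4))
```

```text
[ 0.4626 -0.2485]
[ 0.4614 -0.424 ]
[ 0.6355 -0.4262]
[ 0.6375 -0.252 ]
foot [ 0.5083 -0.3337]
```

Request:
step_arm(
  motion=[
    [[0.001,0,0.02],0,-0.9],
    [[0,0,0.025],0,-0.9],
    [[0,0,0.015],0,-0.9],
    [[0,0,0.003],0,-0.9],
    [[0,0,0],0,-0.9],
  ],
)

```text
clock: 6.87
tcp_pos: [0.5003, -0.3339, 0.0109]
tool_rot: [[1.0, 0.004, -0.009], [0.004, -1.0, -0.002], [-0.009, 0.002, -1.0]]
ft_force: [-0.8, -0.1, -3.7]
finger_gap: 0.0298
```

Request:
step_arm(
  motion=[
    [[0.003,0,0.002],0,-0.9],
    [[0.001,0,0.002],0,-0.9],
    [[0,0,0.001],0,-0.9],
  ],
)

```text
clock: 7.12
tcp_pos: [0.5036, -0.3343, 0.0074]
tool_rot: [[1.0, 0.003, -0.008], [0.003, -1.0, -0.002], [-0.008, 0.002, -1.0]]
ft_force: [-0.1, -0.1, -3.6]
finger_gap: 0.0297
```

Request:
step_arm(
  motion=[
    [[0,0,0.0015],0,-0.9],
    [[0,0,0.0015],0,-0.9],
    [[0,0,0],0,-0.9],
  ],
)

```text
clock: 7.37
tcp_pos: [0.5046, -0.3348, 0.0057]
tool_rot: [[1.0, 0.003, -0.006], [0.003, -1.0, -0.004], [-0.006, 0.004, -1.0]]
ft_force: [0.1, -1.1, -3.6]
finger_gap: 0.0294
```

Request:
step_arm(
  motion=[
    [[0,0,0.0015],0,-0.9],
    [[0,0,0.001],0,-0.9],
    [[0,0,0],0,-0.9],
  ],
)

```text
clock: 7.62
tcp_pos: [0.5064, -0.3354, 0.0052]
tool_rot: [[1.0, 0.003, -0.003], [0.003, -1.0, -0.005], [-0.003, 0.005, -1.0]]
ft_force: [0.2, 0.3, -2.7]
finger_gap: 0.0297
```

Request:
step_arm(
  motion=[
    [[0,0,0.0015],0,-0.9],
    [[0,0,0],0,-0.9],
  ],
)

```text
clock: 7.78
tcp_pos: [0.5079, -0.3358, 0.005]
tool_rot: [[1.0, 0.003, -0.0], [0.003, -1.0, -0.006], [-0.0, 0.006, -1.0]]
ft_force: [-0.2, -0.5, -3.6]
finger_gap: 0.0293
```

Request:
step_arm(
  motion=[
    [[0,0,0],0,-0.2],
    [[0,0,0],0,0],
    [[0,0,0],0,0.2],
    [[0,0,0],0,0.4],
    [[0,0,0],0,0.5],
  ],
)

```text
clock: 8.2
tcp_pos: [0.5082, -0.3362, 0.0051]
tool_rot: [[1.0, 0.003, 0.0], [0.003, -1.0, -0.007], [0.0, 0.007, -1.0]]
ft_force: [0.5, 0.2, 0.2]
finger_gap: 0.0593
```

Request:
step_arm(
  motion=[
    [[0,0,-0.01],0,0.5],
    [[0,0,-0.02],0,0.5],
    [[0,0,-0.03],0,0.5],
    [[0,0,-0.03],0,0.5],
    [[0,0,-0.02],0,0.5],
  ],
)

```text
clock: 8.62
tcp_pos: [0.5048, -0.3335, 0.1163]
tool_rot: [[1.0, 0.003, -0.008], [0.003, -1.0, -0.002], [-0.008, 0.002, -1.0]]
ft_force: [0.2, -0.0, -0.5]
finger_gap: 0.0703
```

```bash
python3 - <<'E'
from h import *
cv2.imwrite("pics/w9.png",camera("wrist"))
E
python3 go.py .4245 -.119 .10 18
```

```text
t 8.7 p [ 0.5066 -0.3345  0.1199] yaw -89.8 tilt [-0.004 -0.004] gap 0.0707 F [ 1.4 -0.7  3.3] n 16
[[[-0.0051, -0.0135, 0.0012], np.float64(-6.74)], [[-0.0035, -0.014, 0.0012], np.float64(-6.74)], [[-0.0018, -0.0143, 0.0012], np.float64(-6.74)], [[-0.0001, -0.0144, 0.0012], np.float64(-6.74)], [[0.0016, -0.0143, 0.0012], np.float64(-6.74)]]
[[[0.0033, -0.014, 0.0012], np.float64(-6.74)], [[0.0049, -0.0136, 0.0012], np.float64(-6.74)], [[0.0064, -0.0129, 0.0012], np.float64(-6.74)], [[0.0079, -0.0121, 0.0012], np.float64(-6.74)], [[0.0093, -0.011, 0.0012], np.float64(-6.74)]]
[[[0.0105, -0.0099, 0.0012], np.float64(-6.74)], [[0.0116, -0.0086, 0.0012], np.float64(-6.74)], [[0.0125, -0.0072, 0.0012], np.float64(-6.74)], [[0.0133, -0.0057, 0.0012], np.float64(-6.74)], [[0.0138, -0.0041, 0.0012], np.float64(-6.74)]]
[[[0.0142, -0.0024, 0.0012], np.float64(-6.74)]]
```

View pics/w9.png

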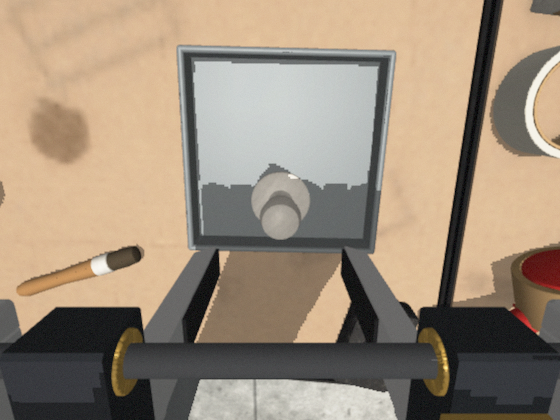

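The tamper is standing at (280,205), well inside the tray walls. Brush next.

Request:
step_arm(
  motion=[
    [[-0.005,-0.0135,0],-6.8,0.2],
    [[-0.0035,-0.014,0],-6.8,0.2],
    [[-0.002,-0.0145,0],-6.8,0.2],
    [[0,-0.0145,0],-6.8,0.2],
    [[0.0015,-0.0145,0],-6.8,0.2],
  ],
)

```text
clock: 9.08
tcp_pos: [0.4815, -0.2684, 0.1259]
tool_rot: [[0.818, 0.576, 0.003], [0.576, -0.818, -0.01], [-0.003, 0.01, -1.0]]
ft_force: [0.6, 0.3, -0.0]
finger_gap: 0.0566
```

Request:
step_arm(
  motion=[
    [[0.0035,-0.014,0],-6.8,0.1],
    [[0.005,-0.0135,0],-6.8,0.1],
    [[0.0065,-0.013,0],-6.8,0.1],
    [[0.008,-0.012,0],-6.8,0.1],
    [[0.0095,-0.011,0],-6.8,0.1],
  ],
)

```text
clock: 9.5
tcp_pos: [0.4524, -0.1987, 0.1278]
tool_rot: [[0.327, 0.945, 0.005], [0.945, -0.327, -0.012], [-0.01, 0.009, -1.0]]
ft_force: [0.2, 0.6, 0.7]
finger_gap: 0.0519
```

```bash
python3 go.py .4245 -.119 .10 18
```

```text
t 9.5 p [ 0.4524 -0.1987  0.1278] yaw -19.1 tilt [ 0.005 -0.012] gap 0.0519 F [0.2 0.6 0.7] n 6
[[[0.0111, -0.0088, 0.0044], np.float64(-6.19)], [[0.012, -0.0075, 0.0045], np.float64(-6.19)], [[0.0127, -0.0062, 0.0045], np.float64(-6.19)], [[0.0133, -0.0048, 0.0045], np.float64(-6.19)], [[0.0137, -0.0034, 0.0045], np.float64(-6.19)]]
[[[0.014, -0.0019, 0.0045], np.float64(-6.19)]]
```

Request:
step_arm(
  motion=[
    [[0.011,-0.009,0],-6.2,0.1],
    [[0.012,-0.0075,0.004],-6.2,0.1],
    [[0.0125,-0.006,0.004],-6.2,0.1],
    [[0.013,-0.005,0.004],-6.2,0.1],
    [[0.0135,-0.003,0.004],-6.2,0.1],
  ],
)

```text
clock: 9.92
tcp_pos: [0.4274, -0.1307, 0.1136]
tool_rot: [[-0.234, 0.972, 0.008], [0.972, 0.234, -0.016], [-0.017, 0.004, -1.0]]
ft_force: [0.7, 0.7, -0.0]
finger_gap: 0.0518
```

Request:
step_arm(
  motion=[
    [[0.008,-0.001,0],-5,0.1],
    [[0,0,0],0,0.1],
  ],
)

```text
clock: 10.08
tcp_pos: [0.4233, -0.1209, 0.1138]
tool_rot: [[-0.33, 0.944, 0.008], [0.944, 0.33, -0.016], [-0.018, 0.002, -1.0]]
ft_force: [0.0, -0.7, 1.0]
finger_gap: 0.0521
```

```bash
cat > bl.py <<'E'
from h import *
m=camera_model("wrist");im=camera("wrist");cv2.imwrite("pics/w10.png",im)
for y,x in ((.07,0),(-.07,0),(0,0)):
    a=np.radians(-72);c=np.array([.4245,-.119])+y*np.array([np.cos(a),np.sin(a)]);p=proj("wrist",[*c,.012],m);print(p.round(0))
E
python3 bl.py; python3 go.py .4245 -.119 .06 18
```

```text
[279. 262.]
[282. 123.]
[280. 197.]
t 10.1 p [ 0.4236 -0.1217  0.1138] yaw 18.9 tilt [ 0.008 -0.017] gap 0.0516 F [-0.1 -1.   0.1] n 2
[[[0.0016, 0.0008, 0.0269], np.float64(0.47)], [[0.0016, 0.0008, 0.0269], np.float64(0.47)]]
```

View pics/w10.png

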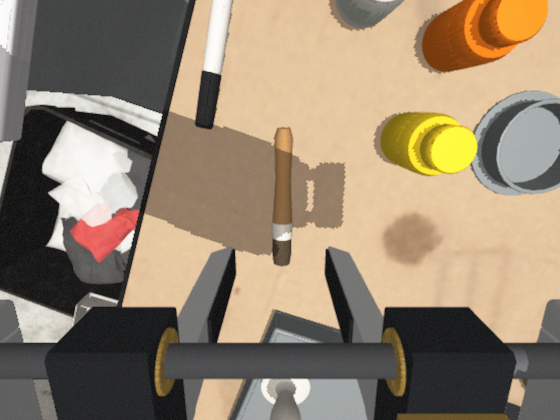

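The brush is upright in the wrist view, with ends at (284,127) and (281,263), matching the prediction. Descending in checked steps, to find the tip offset by force.

Run:
```python
from h import *
m=camera_model("wrist")
for u,v in ((284,127),(281,263),(283,195)):print(ray("wrist",u,v,.012,m).round(4))
```

```text
[ 0.4062 -0.0555  0.012 ]
[ 0.4483 -0.1864  0.012 ]
[ 0.4264 -0.1167  0.012 ]
```

Request:
step_arm(
  motion=[
    [[0,0,0.02],0,0.2],
    [[0,0,0.03],0,0.2],
    [[0,0,0.025],0,0.2],
    [[0,0,0.005],0,0.2],
    [[0,0,0],0,0.2],
  ],
)

```text
clock: 10.55
tcp_pos: [0.428, -0.127, 0.0345]
tool_rot: [[-0.304, 0.952, 0.014], [0.952, 0.305, -0.02], [-0.023, 0.007, -1.0]]
ft_force: [-0.2, 0.3, -0.3]
finger_gap: 0.0562
```

```bash
python3 go.py .4255 -.119 .00 18.5
```

```text
t 10.6 p [ 0.428  -0.127   0.0345] yaw 17.7 tilt [ 0.014 -0.02 ] gap 0.0562 F [-0.2  0.3 -0.3] n 1
[[[0.0092, -0.0002, 0.0343], np.float64(-0.76)]]
```

Request:
step_arm(
  motion=[
    [[0.004,0,0.01],0,0.1],
    [[0.002,0,0.012],0,0.1],
    [[0,0,0.008],0,0.1],
    [[0,0,0],0,0.1],
  ],
)

```text
clock: 10.88
tcp_pos: [0.4294, -0.1241, 0.0073]
tool_rot: [[-0.296, 0.955, 0.017], [0.955, 0.296, -0.022], [-0.026, 0.01, -1.0]]
ft_force: [-1.5, 0.3, 0.9]
finger_gap: 0.0516
```

```bash
cat > look.py <<'E'
import sys;from h import *
k=sys.argv[1];s=arm.sense();p=np.array(s["tcp_pos"])
sc=camera("scene");u=proj("scene",p).astype(int);x,y=np.clip(u[0]-50,0,460),np.clip(u[1]-60,0,320)
cv2.imwrite(f"pics/s{k}.png",cv2.resize(sc[y:y+100,x:x+100],None,fx=6,fy=6,interpolation=cv2.INTER_CUBIC))
cv2.imwrite(f"pics/w{k}.png",camera("wrist"))
E
python3 look.py 11; python3 go.py .4265 -.121 -.03 18
```

```text
t 11.0 p [ 0.43   -0.1241  0.0082] yaw 17.2 tilt [ 0.018 -0.022] gap 0.0516 F [-0.9 -0.3 -0.2] n 1
[[[0.005, -0.0028, 0.0381], np.float64(-0.76)]]
```

View pics/s11.png

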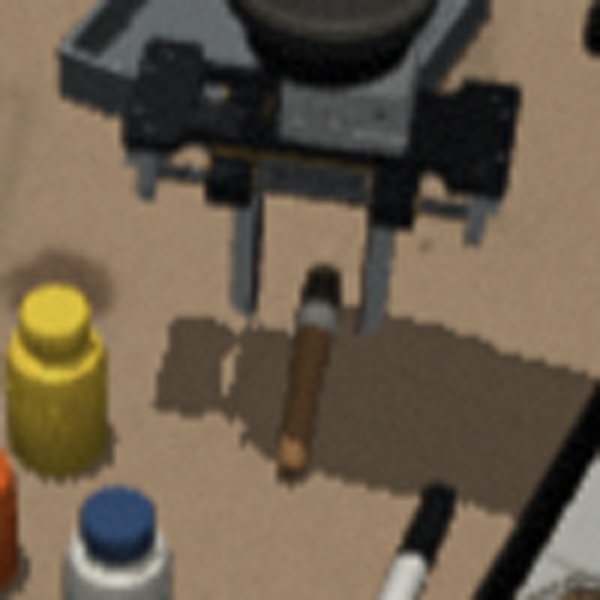

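View pics/w11.png

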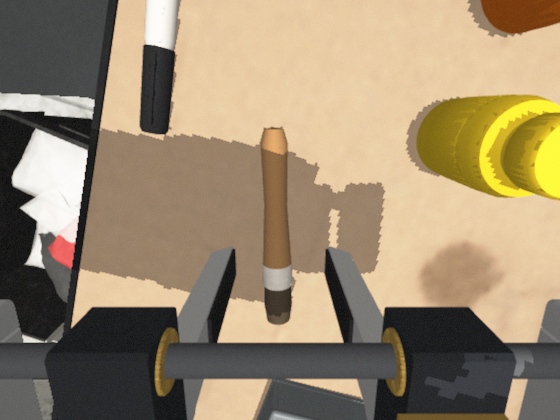

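The tips are still about 45 mm above the bench, so the 38–40 mm offset is confirmed. The gripper body therefore sits only about 59 mm above the tips. To keep it clear of the tamper in the tray, I'll lay the brush along the tray's x at y = +50 mm, gripped about 15 mm toward the bristles.

```bash
python3 go.py .431 -.1355 .008 18
python3 - <<'E'
from h import *
im=cv2.imread("pics/top0.png");hsv=cv2.cvtColor(im,cv2.COLOR_BGR2HSV);H,S,V=cv2.split(hsv)
for n,lo,hi in(("yel",24,35),("org",7,13),("turq",80,95)):
    M=((H>=lo)&(H<=hi)&(S>150)&(V>90)).astype(np.uint8);M[:180]=0;M[290:]=0
    c=max(cv2.findContours(M,0,1)[0],key=cv2.contourArea);(x,y),r=cv2.minEnclosingCircle(c);print(n,x,y,r,ray("top",x,y,.05).round(3))
E
```

```text
t 11.0 p [ 0.43   -0.1241  0.0082] yaw 17.2 tilt [ 0.018 -0.022] gap 0.0516 F [-0.9 -0.3 -0.2] n 1
[[[-0.0112, -0.0024, 0.0005], np.float64(-0.76)]]
yel 288.0 198.5 9.708344459533691 [ 0.515 -0.026  0.05 ]
org 253.5 198.5 10.511998176574707 [0.515 0.061 0.05 ]
turq 223.0 263.6000061035156 8.772788047790527 [0.35  0.135 0.05 ]
```

Request:
step_arm(
  motion=[
    [[-0.011,-0.002,0],-0.6,0.1],
    [[0,0,0.01],0,0.1],
    [[0,0,0.012],0,0.1],
    [[0,0,0.008],0,0.1],
    [[0,0,0],0,0.1],
  ],
)

```text
clock: 11.4
tcp_pos: [0.4342, -0.137, -0.021]
tool_rot: [[-0.303, 0.953, 0.023], [0.953, 0.303, -0.024], [-0.03, 0.015, -0.999]]
ft_force: [-0.8, 0.9, 0.7]
finger_gap: 0.0516
```

```bash
python3 look.py 12; python3 go.py .431 -.1355 -.03 18
```

```text
t 11.5 p [ 0.4345 -0.1368 -0.02  ] yaw 17.7 tilt [ 0.023 -0.024] gap 0.0519 F [0.1 0.3 0.2] n 1
[[[0.0027, -0.0031, 0.0098], np.float64(-0.3)]]
```

View pics/s12.png

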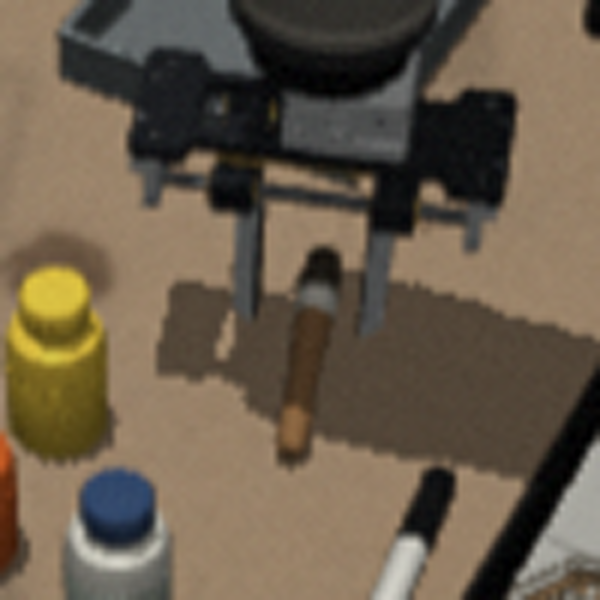

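Request:
step_arm(
  motion=[
    [[0.002,-0.003,0.006],0,0.1],
    [[0,0,0.005],0,0.1],
    [[0,0,0],0,0.1],
  ],
)

```text
clock: 11.75
tcp_pos: [0.4313, -0.1355, -0.0318]
tool_rot: [[-0.304, 0.952, 0.024], [0.952, 0.305, -0.024], [-0.031, 0.015, -0.999]]
ft_force: [-0.8, -0.9, -0.8]
finger_gap: 0.0517
```

Request:
step_arm(
  motion=[
    [[0,0,0.002],0,0.1],
    [[0,0,0.001],0,0.1],
  ],
)

```text
clock: 11.92
tcp_pos: [0.4313, -0.1353, -0.0351]
tool_rot: [[-0.304, 0.952, 0.024], [0.952, 0.305, -0.024], [-0.031, 0.015, -0.999]]
ft_force: [-0.7, 0.6, -0.2]
finger_gap: 0.0516
```

```bash
python3 look.py 13; python3 go.py .431 -.1355 -.035 18
```

```text
t 12.0 p [ 0.4313 -0.1354 -0.0349] yaw 17.8 tilt [ 0.024 -0.024] gap 0.0518 F [-0.   0.2  0.6] n 1
[[[-0.0, -0.0003, 0.0001], np.float64(-0.25)]]
```

View pics/s13.png

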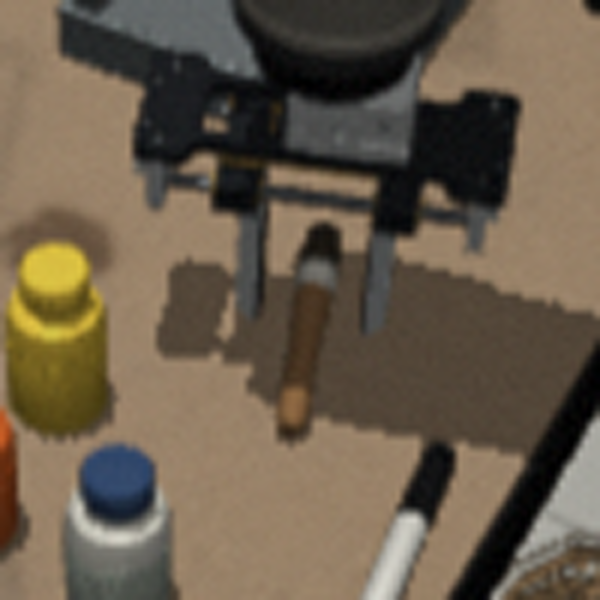

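View pics/w13.png

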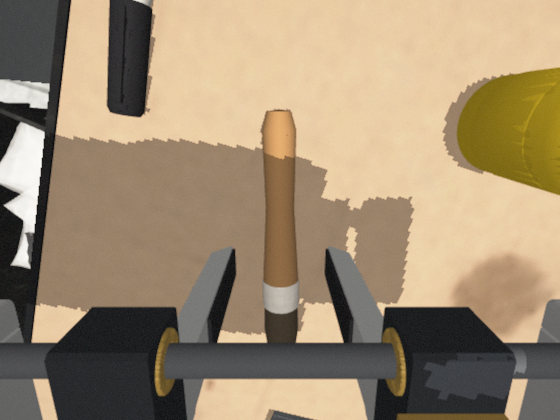

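Request:
step_arm(
  motion=[
    [[0,0,0.002],0,0.1],
    [[0,0,0.002],0,0.1],
    [[0,0,0],0,0.1],
  ],
)

```text
clock: 12.27
tcp_pos: [0.4319, -0.1357, -0.0388]
tool_rot: [[-0.304, 0.952, 0.025], [0.952, 0.305, -0.025], [-0.031, 0.016, -0.999]]
ft_force: [-1.8, 1.2, 6.5]
finger_gap: 0.0517
```

Contact came at TCP z ≈ −0.038, so the tip offset is 38 mm. I'll back off 2 mm and grip.

Request:
step_arm(
  motion=[
    [[0,0,-0.002],0,-0.2],
    [[0,0,0],0,-0.5],
    [[0,0,0],0,-0.9],
    [[0,0,0],0,-0.9],
    [[0,0,0],0,-0.9],
  ],
  force=20,
)

```text
clock: 12.68
tcp_pos: [0.4321, -0.1357, -0.0367]
tool_rot: [[-0.304, 0.952, 0.025], [0.952, 0.304, -0.025], [-0.031, 0.016, -0.999]]
ft_force: [-0.1, -0.4, 1.2]
finger_gap: 0.0217
```

Request:
step_arm(
  motion=[
    [[0,0,0],0,-0.9],
    [[0,0,0],0,-0.9],
  ],
)

```text
clock: 12.85
tcp_pos: [0.4321, -0.1358, -0.0367]
tool_rot: [[-0.304, 0.952, 0.025], [0.952, 0.304, -0.025], [-0.032, 0.016, -0.999]]
ft_force: [-0.1, -0.1, 0.8]
finger_gap: 0.0205
```

Request:
step_arm(
  motion=[
    [[0,0,-0.01],0,-0.9],
    [[0,0,-0.02],0,-0.9],
    [[0,0,-0.03],0,-0.9],
    [[0,0,-0.02],0,-0.9],
    [[0,0,0],0,-0.9],
  ],
)

```text
clock: 13.27
tcp_pos: [0.4283, -0.132, 0.0473]
tool_rot: [[-0.306, 0.952, 0.021], [0.952, 0.306, -0.022], [-0.027, 0.013, -1.0]]
ft_force: [1.3, -0.4, 0.2]
finger_gap: 0.0207
```

```bash
python3 look.py 14; python3 go.py .576 -.288 .08 89
```

```text
t 13.4 p [ 0.4274 -0.1322  0.0448] yaw 17.8 tilt [ 0.019 -0.022] gap 0.0206 F [ 0.1 -0.5 -0.8] n 11
[[[-0.0177, 0.0086, -0.0026], np.float64(-6.47)], [[-0.0185, 0.0065, -0.0026], np.float64(-6.47)], [[-0.0192, 0.0044, -0.0026], np.float64(-6.47)], [[-0.0195, 0.0022, -0.0027], np.float64(-6.47)], [[-0.0197, 0.0, -0.0027], np.float64(-6.47)]]
[[[-0.0195, -0.0022, -0.0027], np.float64(-6.47)], [[-0.0192, -0.0044, -0.0027], np.float64(-6.47)], [[-0.0185, -0.0065, -0.0028], np.float64(-6.47)], [[-0.0177, -0.0085, -0.0028], np.float64(-6.47)], [[-0.0166, -0.0105, -0.0029], np.float64(-6.47)]]
[[[-0.0153, -0.0123, -0.0029], np.float64(-6.47)]]
```

View pics/w14.png

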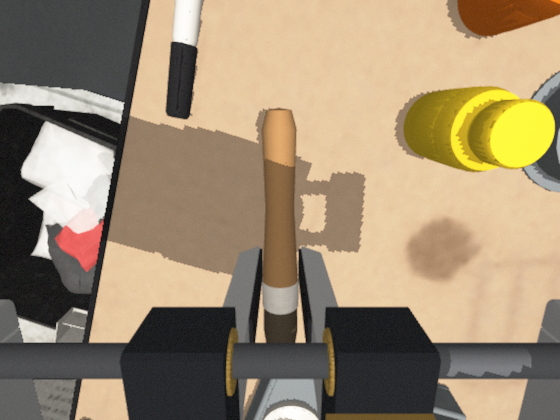

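Run:
```python
from h import *
# reuse current pose: brush held; handle end px (279,110) at plane = axis height
s=arm.sense();R=np.array(s["tool_rot"]);p=np.array(s["tcp_pos"])
ax=p-R[:,2]*(.038+.0085)   # brush axis approx at grasp (tip 2mm below? axis 8.5mm above tip)
q=ray("wrist",279.5,111,ax[2]+0);print(ax.round(4),q.round(4),"dist grasp->handle end",np.linalg.norm((q-ax)[:2]).round(4), "in tool x", ((q-ax)@R).round(4))
```

```text
[ 0.4265 -0.1311  0.0913] [ 0.4021 -0.0524  0.0913] dist grasp->handle end 0.0824 in tool x [ 0.0824  0.0009 -0.0022]
```

Request:
step_arm(
  motion=[
    [[0,0,-0.02],0,-0.9],
    [[-0.01,0.004,-0.02],-5,-0.9],
    [[-0.018,0.007,0],-6.5,-0.9],
    [[-0.019,0.005,0],-6.5,-0.9],
    [[-0.0195,0.003,0],-6.5,-0.9],
  ],
)

```text
clock: 13.78
tcp_pos: [0.471, -0.1803, 0.0851]
tool_rot: [[-0.685, 0.729, 0.012], [0.728, 0.685, -0.021], [-0.024, -0.005, -1.0]]
ft_force: [0.6, -0.6, 0.4]
finger_gap: 0.0207
```

Request:
step_arm(
  motion=[
    [[-0.0195,0.001,0],-6.5,-0.9],
    [[-0.0195,-0.001,0],-6.5,-0.9],
    [[-0.0195,-0.003,0],-6.5,-0.9],
    [[-0.019,-0.005,0],-6.5,-0.9],
    [[-0.018,-0.007,0],-6.5,-0.9],
  ],
)

```text
clock: 14.2
tcp_pos: [0.5436, -0.2486, 0.0816]
tool_rot: [[-0.976, 0.218, 0.005], [0.218, 0.976, -0.018], [-0.009, -0.016, -1.0]]
ft_force: [-0.1, 0.8, 0.3]
finger_gap: 0.0208
```

```bash
python3 go.py .573 -.288 .09 89
```

```text
t 14.2 p [ 0.5436 -0.2486  0.0816] yaw 77.4 tilt [ 0.005 -0.018] gap 0.0208 F [-0.1  0.8  0.3] n 2
[[[-0.0187, -0.0161, -0.0038], np.float64(-5.8)], [[-0.017, -0.0179, -0.0038], np.float64(-5.8)]]
```

Request:
step_arm(
  motion=[
    [[-0.015,-0.016,0],-5.8,-0.9],
    [[-0.012,-0.018,0],-5.5,-0.9],
    [[0,0,0],0,-0.9],
  ],
)

```text
clock: 14.45
tcp_pos: [0.566, -0.2896, 0.0776]
tool_rot: [[-1.0, 0.005, 0.002], [0.005, 1.0, -0.015], [-0.002, -0.015, -1.0]]
ft_force: [-1.2, -0.6, -0.0]
finger_gap: 0.0205
```

```bash
python3 look.py 15; python3 go.py .571 -.288 .09 89
```

```text
t 14.6 p [ 0.5648 -0.2861  0.0776] yaw 89.4 tilt [ 0.001 -0.013] gap 0.0209 F [-0.5  0.7  0.2] n 1
[[[-0.0062, -0.002, -0.0123], np.float64(0.39)]]
```

View pics/w15.png

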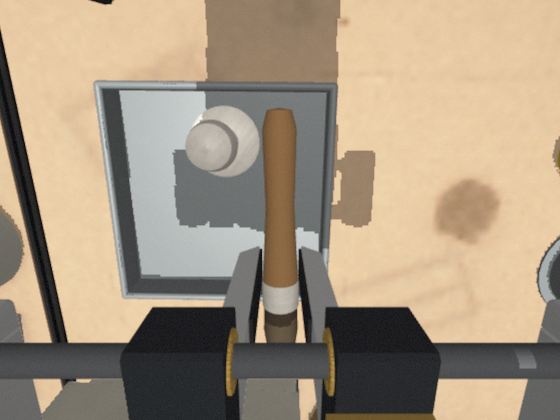

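View pics/s15.png

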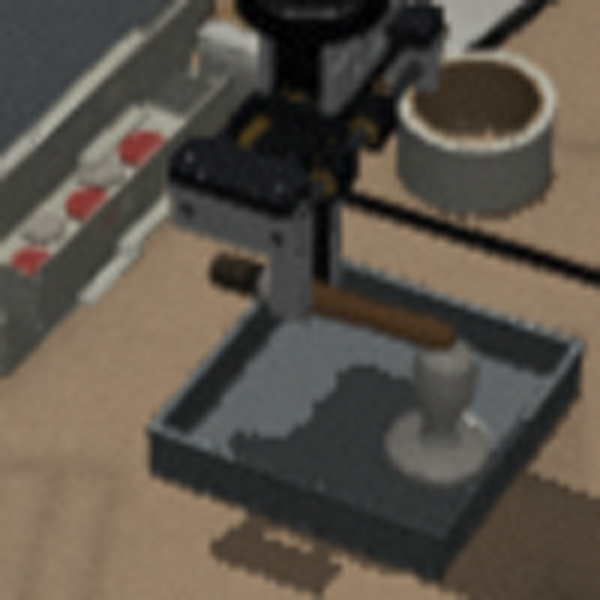

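Run:
```python
from h import *
m=camera_model("wrist")
for n,u,v,z in [("c1",97,84,.036),("c2",336,86,.036),("c3",122,298,.036),("right edge",322,290,.036),("foot",226,142,.017),("knob",211,146,.082)]:print(n,ray("wrist",u,v,z,m)[:2].round(4))
```

```text
c1 [ 0.4613 -0.42  ]
c2 [ 0.4648 -0.2455]
c3 [ 0.6372 -0.4266]
right edge [ 0.6298 -0.2517]
foot [ 0.5052 -0.331 ]
knob [ 0.5029 -0.3293]
```

Request:
step_arm(
  motion=[
    [[-0.006,0.003,0],1,-0.9],
    [[0,0,0.02],0,-0.9],
    [[0,0,0.02],0,-0.9],
    [[0,0,0.015],0,-0.9],
    [[0,0,0],0,-0.9],
  ],
)

```text
clock: 14.97
tcp_pos: [0.5687, -0.2782, 0.0191]
tool_rot: [[-0.999, 0.035, -0.001], [0.035, 0.999, -0.012], [0.001, -0.012, -1.0]]
ft_force: [-1.9, 0.6, -1.2]
finger_gap: 0.0209
```

```bash
python3 look.py 16; python3 go.py .571 -.283 -.03 88.5
```

```text
t 15.1 p [ 0.5703 -0.2787  0.0217] yaw 88.0 tilt [ 0.001 -0.013] gap 0.0211 F [ 0.4 -1.  -0.3] n 2
[[[-0.0004, -0.0018, 0.0259], np.float64(-0.23)], [[-0.0004, -0.0018, 0.0259], np.float64(-0.23)]]
```

View pics/w16.png

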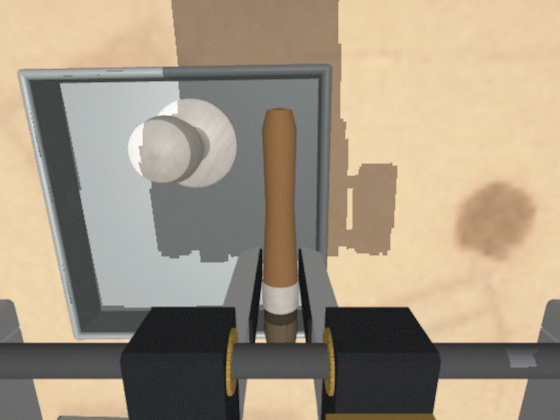

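View pics/s16.png

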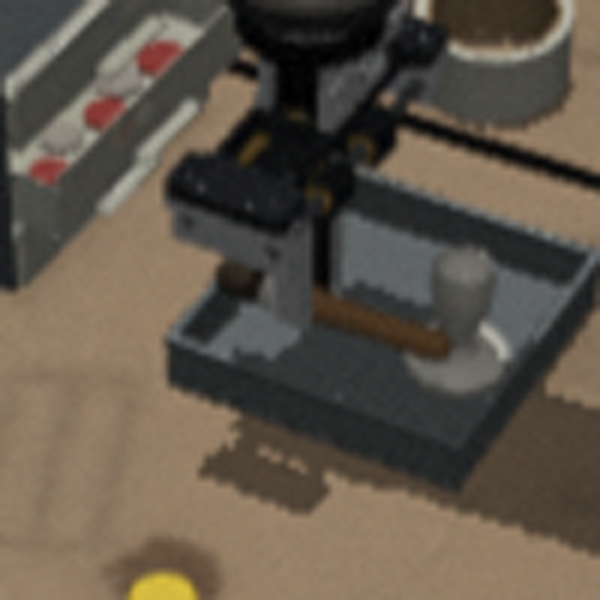

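Request:
step_arm(
  motion=[
    [[-0.001,-0.007,0],-0.3,-0.9],
    [[0,0,0.01],0,-0.9],
    [[0,0,0.015],0,-0.9],
    [[0,0,0.01],0,-0.9],
    [[0,0,0],0,-0.9],
  ],
)

```text
clock: 15.48
tcp_pos: [0.573, -0.2875, -0.0124]
tool_rot: [[-1.0, 0.03, 0.006], [0.03, 0.999, -0.016], [-0.006, -0.015, -1.0]]
ft_force: [0.0, -0.7, -0.1]
finger_gap: 0.0207
```

```bash
python3 look.py 17; python3 go.py .571 -.285 -.033 88.5
```

```text
t 15.6 p [ 0.5736 -0.2875 -0.011 ] yaw 88.3 tilt [ 0.006 -0.016] gap 0.0209 F [ 0.2 -0.  -0. ] n 1
[[[0.0028, 0.0028, 0.022], np.float64(-0.23)]]
```

View pics/w17.png

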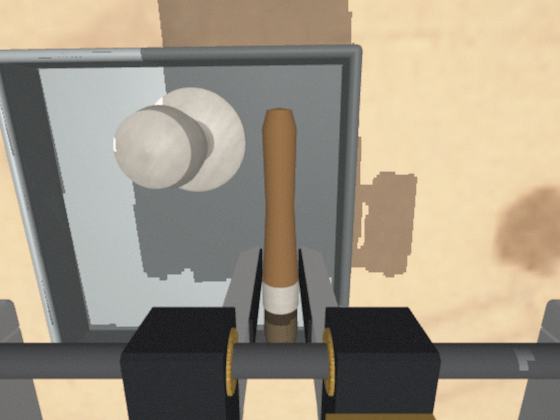

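Request:
step_arm(
  motion=[
    [[0.0035,0.001,0.006],0,-0.9],
    [[0,0,0.008],0,-0.9],
    [[0,0,0.004],0,-0.9],
    [[0,0,0],0,-0.9],
  ],
)

```text
clock: 15.92
tcp_pos: [0.5704, -0.2866, -0.03]
tool_rot: [[-1.0, 0.03, 0.008], [0.03, 0.999, -0.016], [-0.008, -0.016, -1.0]]
ft_force: [-0.2, -0.1, 0.5]
finger_gap: 0.0205
```

Request:
step_arm(
  motion=[
    [[0,0,0.002],0,-0.9],
    [[0,0,0],0,-0.9],
  ],
)

```text
clock: 16.08
tcp_pos: [0.5705, -0.2865, -0.0323]
tool_rot: [[-1.0, 0.03, 0.008], [0.03, 0.999, -0.016], [-0.008, -0.016, -1.0]]
ft_force: [-0.9, -0.3, 0.3]
finger_gap: 0.0207
```

Request:
step_arm(
  motion=[
    [[0,0,0.0015],0,-0.9],
    [[0,0,0],0,-0.9],
  ],
)

```text
clock: 16.25
tcp_pos: [0.5711, -0.2868, -0.0328]
tool_rot: [[-1.0, 0.03, 0.008], [0.03, 0.999, -0.017], [-0.009, -0.017, -1.0]]
ft_force: [-0.3, -0.9, -0.9]
finger_gap: 0.0208
```

Request:
step_arm(
  motion=[
    [[0,0,0],0,-0.5],
    [[0,0,0],0,-0.4],
    [[0,0,0],0,-0.38],
    [[0,0,0],0,-0.35],
  ],
)

```text
clock: 16.58
tcp_pos: [0.5716, -0.287, -0.0323]
tool_rot: [[-1.0, 0.03, 0.009], [0.03, 0.999, -0.017], [-0.01, -0.017, -1.0]]
ft_force: [-0.5, -0.1, -0.2]
finger_gap: 0.03
```

Request:
step_arm(
  motion=[
    [[0,0,-0.01],0,-0.35],
    [[0,0,-0.02],0,-0.35],
    [[0,0,-0.035],0,-0.2],
    [[0,0,-0.04],0,0],
    [[0,0,-0.03],0,0.4],
  ],
)

```text
clock: 17.0
tcp_pos: [0.566, -0.2821, 0.1024]
tool_rot: [[-1.0, 0.028, -0.001], [0.028, 1.0, -0.011], [0.001, -0.011, -1.0]]
ft_force: [0.7, -1.1, -0.5]
finger_gap: 0.0475
```

```bash
python3 look.py 18; python3 go.py .431 .070 .16 -90
```

```text
t 17.1 p [ 0.5686 -0.2832  0.1055] yaw 88.3 tilt [ 0.005 -0.014] gap 0.0551 F [-0.2 -0.9 -0.4] n 26
[[[0.0057, 0.0134, -0.0023], np.float64(6.86)], [[0.0072, 0.0126, -0.0023], np.float64(6.86)], [[0.0087, 0.0117, -0.0023], np.float64(6.86)], [[0.01, 0.0105, -0.0023], np.float64(6.86)], [[0.0112, 0.0093, -0.0023], np.float64(6.86)]]
[[[0.0122, 0.0079, -0.0023], np.float64(6.86)], [[0.0131, 0.0063, -0.0023], np.float64(6.86)], [[0.0138, 0.0047, -0.0022], np.float64(6.86)], [[0.0142, 0.003, -0.0022], np.float64(6.86)], [[0.0145, 0.0013, -0.0022], np.float64(6.86)]]
[[[0.0146, -0.0004, -0.0022], np.float64(6.86)], [[0.0144, -0.0022, -0.0021], np.float64(6.86)], [[0.0141, -0.0039, -0.0021], np.float64(6.86)], [[0.0135, -0.0055, -0.0021], np.float64(6.86)], [[0.0127, -0.0071, -0.0021], np.float64(6.86)]]
[[[0.0118, -0.0086, -0.002], np.float64(6.86)], [[0.0107, -0.0099, -0.002], np.float64(6.86)], [[0.0094, -0.0111, -0.002], np.float64(6.86)], [[0.0081, -0.0122, -0.002], np.float64(6.86)], [[0.0065, -0.013, -0.0019], np.float64(6.86)]]
[[[0.0049, -0.0137, -0.0019], np.float64(6.86)], [[0.0033, -0.0142, -0.0019], np.float64(6.86)], [[0.0016, -0.0145, -0.0019], np.float64(6.86)], [[-0.0002, -0.0146, -0.0019], np.float64(6.86)], [[-0.0019, -0.0145, -0.0019], np.float64(6.86)]]
[[[-0.0036, -0.0141, -0.0019], np.float64(6.86)]]
```

View pics/w18.png

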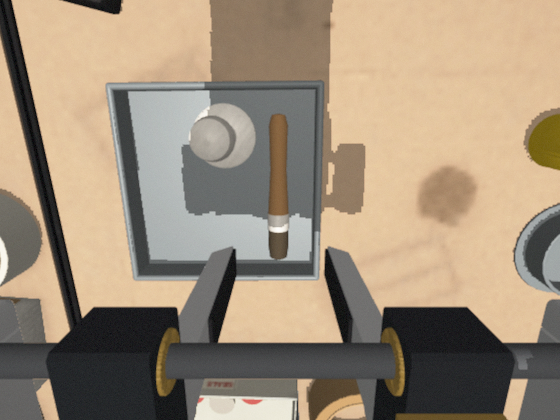

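View pics/s18.png

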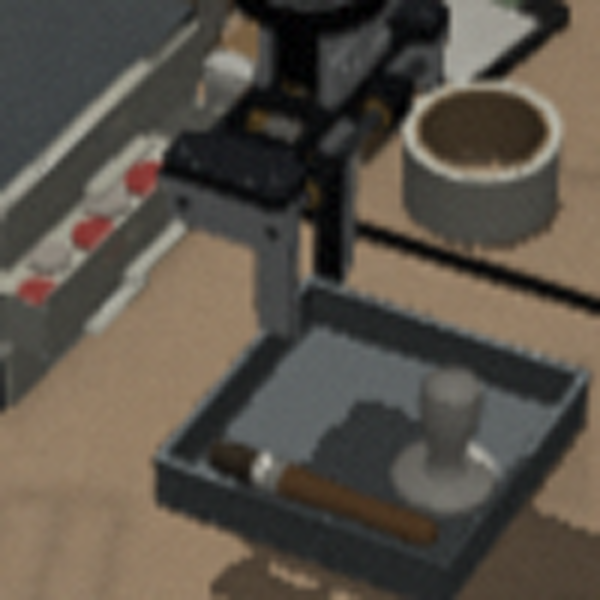

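Both coffee tools lie clear of each other and inside the tray walls: brush at (279,115–258), tamper at (222,138). Next the bottle, with the jaws along y.

Request:
step_arm(
  motion=[
    [[0.01,0.02,-0.015],-0.3,0.6],
    [[0.0145,0.035,-0.01],-0.3,0.7],
    [[0.015,0.0355,0],-0.3,0.8],
    [[0.015,0.0355,0],-0.3,0.8],
    [[0.015,0.0355,0],-0.2,0.8],
  ],
)

```text
clock: 17.52
tcp_pos: [0.5014, -0.1226, 0.1309]
tool_rot: [[-1.0, 0.015, 0.008], [0.015, 1.0, -0.017], [-0.008, -0.017, -1.0]]
ft_force: [1.6, 0.5, 0.2]
finger_gap: 0.0839
```

Request:
step_arm(
  motion=[
    [[0.015,0.0355,0],0,0.8],
    [[0.015,0.0355,0],0,0.8],
    [[0.015,0.0355,0],0,0.8],
    [[0.012,0.03,0],0,0.8],
    [[0.008,0.02,0],0,0.8],
  ],
)

```text
clock: 17.93
tcp_pos: [0.4322, 0.0435, 0.1289]
tool_rot: [[-1.0, 0.013, 0.01], [0.013, 1.0, -0.02], [-0.01, -0.02, -1.0]]
ft_force: [0.5, -0.2, 0.5]
finger_gap: 0.0845
```

```bash
python3 go.py .431 .070 .13 90
```

```text
t 17.9 p [0.4322 0.0435 0.1289] yaw 89.3 tilt [ 0.01 -0.02] gap 0.0845 F [ 0.5 -0.2  0.5] n 1
[[[0.0015, 0.0264, -0.0017], np.float64(-0.73)]]
```

Request:
step_arm(
  motion=[
    [[0,0.018,0],-0.7,0.8],
    [[0,0,0],0,0.8],
  ],
)

```text
clock: 18.1
tcp_pos: [0.4301, 0.0662, 0.1294]
tool_rot: [[-1.0, -0.006, 0.011], [-0.006, 1.0, -0.022], [-0.011, -0.022, -1.0]]
ft_force: [-0.5, 1.5, 0.4]
finger_gap: 0.0844
```

Run:
```python
from h import *
s=arm.sense();m=camera_model("wrist");im=camera("wrist");p=np.array(s["tcp_pos"]);R=np.array(s["tool_rot"]);print(p.round(4),R[:2,2].round(3))
H,S,V=cv2.split(cv2.cvtColor(im,cv2.COLOR_BGR2HSV));M=((H>100)&(H<125)&(S>90)).astype(np.uint8)
c=max(cv2.findContours(M,0,1)[0],key=cv2.contourArea);print(cv2.minEnclosingCircle(c),cv2.boundingRect(c))
for z in(.096,):
    (x,y),r=cv2.minEnclosingCircle(c);print(ray("wrist",x,y,.09,m).round(4))
cv2.imwrite("pics/w19.png",im)
```

```text
[0.4301 0.0662 0.1294] [ 0.011 -0.022]
((285.5960693359375, 221.57647705078125), 21.58034896850586) (266, 200, 41, 44)
[0.4327 0.0693 0.09  ]
```

View pics/w19.png

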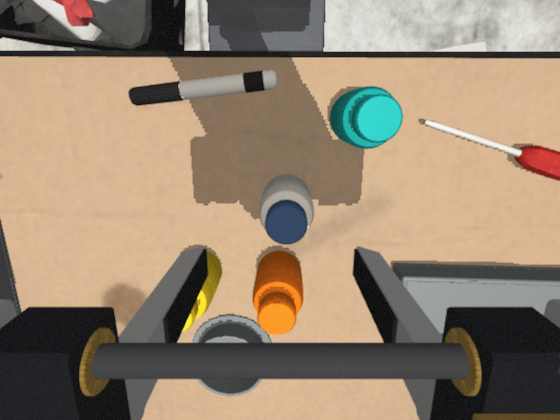

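Request:
step_arm(
  motion=[
    [[-0.002,0.003,0.01],-0.2,0.8],
    [[0,0,0.025],0,0.8],
    [[0,0,0.02],0,0.8],
    [[0,0,0.01],0,0.8],
    [[0,0,0],0,0.8],
  ],
)

```text
clock: 18.57
tcp_pos: [0.4343, 0.0629, 0.0633]
tool_rot: [[-1.0, -0.005, 0.013], [-0.005, 1.0, -0.024], [-0.013, -0.024, -1.0]]
ft_force: [-0.7, 0.2, 0.2]
finger_gap: 0.0845
```

```bash
python3 go.py .432 .069 .007 89.5
```

```text
t 18.6 p [0.4343 0.0629 0.0633] yaw 90.3 tilt [ 0.013 -0.024] gap 0.0845 F [-0.7  0.2  0.2] n 2
[[[0.0015, 0.0038, 0.0281], np.float64(0.4)], [[0.0015, 0.0038, 0.0281], np.float64(0.4)]]
```

Request:
step_arm(
  motion=[
    [[0.002,0.006,0],0,0.8],
    [[0,0.001,0.012],0,0.8],
    [[0,0.001,0.015],0,0.8],
    [[0,0,0.012],0,0.8],
    [[0,0,0],0,0.8],
  ],
)

```text
clock: 18.98
tcp_pos: [0.435, 0.0699, 0.0268]
tool_rot: [[-1.0, -0.001, 0.016], [-0.002, 1.0, -0.025], [-0.016, -0.025, -1.0]]
ft_force: [-0.9, -1.4, -1.1]
finger_gap: 0.0847
```

```bash
python3 look.py 20; python3 go.py .432 .069 .007 89.5
```

```text
t 19.1 p [0.4357 0.0703 0.0282] yaw 90.1 tilt [ 0.018 -0.025] gap 0.0846 F [-0.3 -0.2  0.5] n 1
[[[0.0041, -0.0007, 0.0211], np.float64(0.59)]]
```

View pics/w20.png

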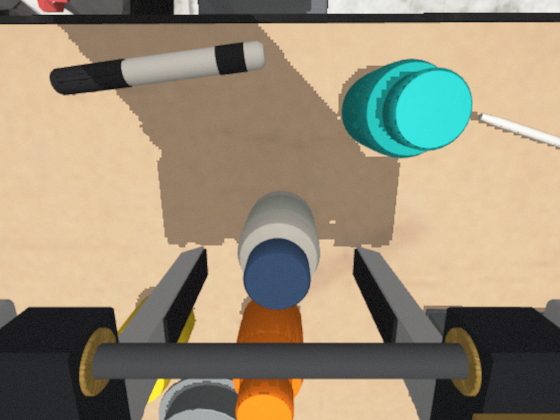

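View pics/s20.png

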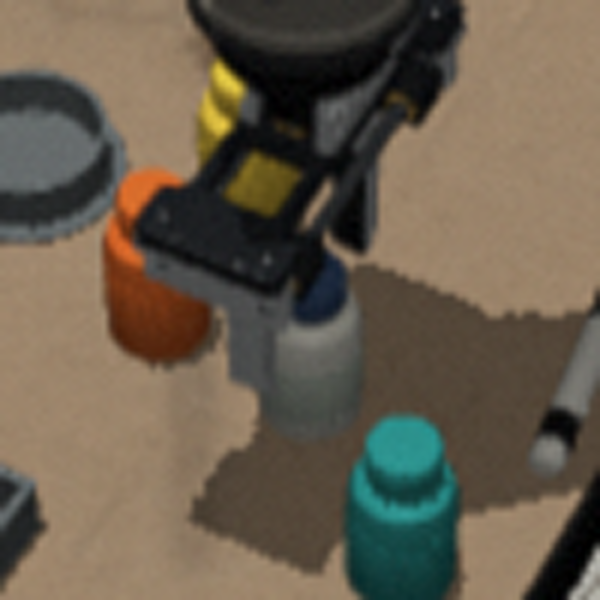

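Request:
step_arm(
  motion=[
    [[0.003,-0.001,0.008],0,0.6],
    [[0,0,0.009],0,0.5],
    [[0.001,0,0.003],0,0.4],
    [[0,0,0],0,0.3],
    [[0,0,0],0,0.2],
  ],
  force=15,
)

```text
clock: 19.5
tcp_pos: [0.4336, 0.0685, 0.0091]
tool_rot: [[-1.0, -0.0, 0.022], [-0.001, 1.0, -0.025], [-0.022, -0.025, -0.999]]
ft_force: [-0.3, 1.1, -0.7]
finger_gap: 0.058
```

```bash
python3 go.py .432 .069 .007 89.5
```

```text
t 19.5 p [0.4336 0.0685 0.0091] yaw 90.0 tilt [ 0.022 -0.025] gap 0.058 F [-0.3  1.1 -0.7] n 1
[[[0.0016, 0.0006, 0.0021], np.float64(0.51)]]
```

Request:
step_arm(
  motion=[
    [[0,0,0],0,0.1],
    [[0,0,0],0,0],
    [[0,0,0],0,-0.1],
    [[0,0,0],0,-0.2],
    [[0,0,0],0,-0.3],
  ],
  force=20,
)

```text
clock: 19.92
tcp_pos: [0.4339, 0.0687, 0.0096]
tool_rot: [[-1.0, -0.0, 0.023], [-0.001, 1.0, -0.025], [-0.023, -0.025, -0.999]]
ft_force: [-0.7, -0.8, 0.3]
finger_gap: 0.049
```

Request:
step_arm(
  motion=[
    [[0,0,0],0,-0.4],
    [[0,0,-0.005],0,-0.4],
    [[0,0,-0.015],0,-0.4],
    [[0,0,-0.025],0,-0.4],
    [[0,0,-0.03],0,-0.4],
  ],
)

```text
clock: 20.33
tcp_pos: [0.4281, 0.0706, 0.0831]
tool_rot: [[-1.0, -0.002, 0.013], [-0.002, 1.0, -0.024], [-0.013, -0.024, -1.0]]
ft_force: [0.2, -0.5, -1.1]
finger_gap: 0.0488
```

Request:
step_arm(
  motion=[
    [[0,0,-0.03],0,-0.4],
    [[0,0,-0.02],0,-0.4],
    [[0,0,-0.005],0,-0.4],
    [[0,0,0],0,-0.4],
  ],
)

```text
clock: 20.67
tcp_pos: [0.4286, 0.0735, 0.146]
tool_rot: [[-1.0, -0.004, 0.018], [-0.004, 1.0, -0.024], [-0.018, -0.024, -1.0]]
ft_force: [-0.7, 0.5, -1.5]
finger_gap: 0.0488
```

```bash
python3 look.py 21; python3 go.py .624 .005 .135 90
```

```text
t 20.8 p [0.4279 0.0734 0.1445] yaw 90.2 tilt [ 0.016 -0.024] gap 0.0489 F [-0.9 -0.6 -1.5] n 6
[[[-0.0326, -0.0115, 0.0024], np.float64(0.04)], [[-0.0326, -0.0115, 0.0024], np.float64(0.04)], [[-0.0326, -0.0114, 0.0024], np.float64(0.04)], [[-0.0326, -0.0114, 0.0024], np.float64(0.04)], [[-0.0326, -0.0114, 0.0024], np.float64(0.04)]]
[[[-0.0326, -0.0114, 0.0024], np.float64(0.04)]]
```

View pics/w21.png

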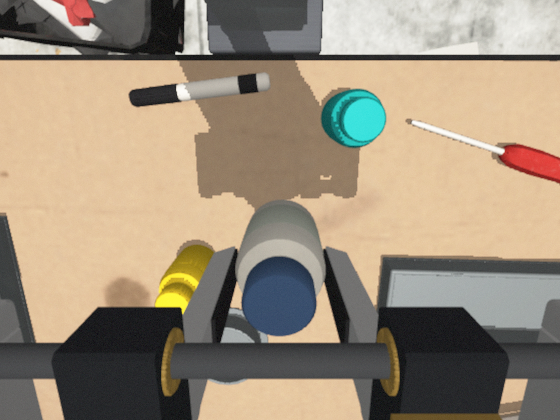

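View pics/s21.png

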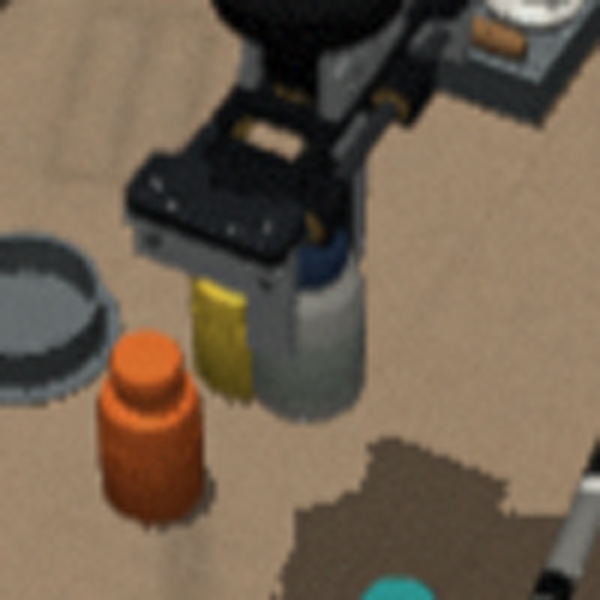

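Request:
step_arm(
  motion=[
    [[-0.02,-0.007,0],0,-0.4],
    [[-0.032,-0.011,0],0,-0.4],
    [[-0.035,-0.012,0],0,-0.4],
    [[-0.035,-0.012,0],0,-0.4],
    [[-0.03,-0.011,0],0,-0.4],
  ],
)

```text
clock: 21.18
tcp_pos: [0.5778, 0.0197, 0.1401]
tool_rot: [[-1.0, -0.009, 0.007], [-0.01, 1.0, -0.03], [-0.007, -0.03, -1.0]]
ft_force: [-0.1, 0.5, -0.9]
finger_gap: 0.0487
```

```bash
python3 go.py .626 .0045 .135 90
```

```text
t 21.2 p [0.5778 0.0197 0.1401] yaw 90.5 tilt [ 0.007 -0.03 ] gap 0.0487 F [-0.1  0.5 -0.9] n 2
[[[-0.024, -0.0078, 0.0029], np.float64(0.27)], [[-0.024, -0.0077, 0.0029], np.float64(0.27)]]
```

Request:
step_arm(
  motion=[
    [[-0.022,-0.007,0],0.3,-0.4],
    [[-0.018,-0.006,0],0.2,-0.4],
    [[0,0,0],0,-0.4],
    [[0,0,0],0,-0.4],
  ],
)

```text
clock: 21.52
tcp_pos: [0.6214, 0.0041, 0.1292]
tool_rot: [[-1.0, 0.002, -0.005], [0.003, 1.0, -0.027], [0.005, -0.027, -1.0]]
ft_force: [-0.7, 0.6, -0.8]
finger_gap: 0.0485
```

```bash
python3 go.py .626 .0045 .135 90; python3 look.py 22
python3 - <<'E'
from h import *
t=camera("top");a=cv2.resize(t[110:210,220:340],None,fx=6,fy=6,interpolation=cv2.INTER_CUBIC);cv2.imwrite("pics/t22.png",a)
E
```

```text
t 21.5 p [0.6214 0.0041 0.1292] yaw 89.9 tilt [-0.005 -0.027] gap 0.0485 F [-0.7  0.6 -0.8] n 1
[[[-0.0046, 0.0003, -0.0058], np.float64(-0.14)]]
```

View pics/w22.png

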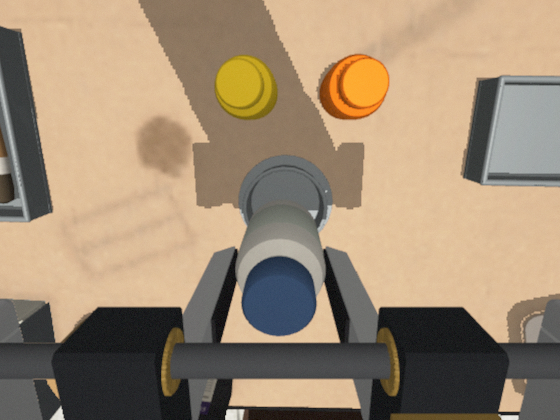

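View pics/s22.png

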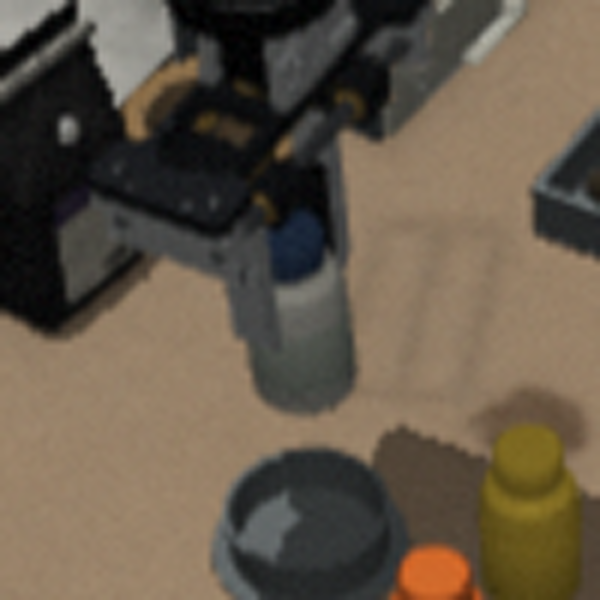

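Run:
```python
from h import *
m=camera_model("wrist")
for u,v,z in[(239,200,.004),(332,200,.004),(285,155,.002),(285,165,.03)]:print((u,v),ray("wrist",u,v,z,m)[:2].round(4))
# pixels: profile along column 285
im=cv2.imread("pics/w22.png");print(im[145:215:2,285].mean(1).astype(int).tolist());print(im[198,228:345:3].mean(1).astype(int).tolist())
```

```text
(239, 200) [ 0.6265 -0.0437]
(332, 200) [0.6259 0.0547]
(285, 155) [0.5792 0.0051]
(285, 165) [0.5857 0.0055]
[121, 121, 122, 123, 121, 106, 109, 109, 111, 109, 68, 101, 103, 102, 107, 108, 107, 106, 110, 107, 104, 108, 106, 104, 103, 108, 105, 104, 103, 107, 99, 100, 103, 105, 106]
[119, 122, 122, 121, 104, 97, 104, 63, 103, 104, 106, 105, 105, 105, 104, 108, 106, 105, 105, 105, 106, 105, 107, 105, 104, 104, 104, 107, 105, 105, 93, 59, 105, 106, 107, 123, 124, 123, 122]
```

Request:
step_arm(
  motion=[
    [[-0.005,0,0.01],0,-0.4],
    [[0,0.0005,0.02],0,-0.4],
    [[0,0.0005,0.025],0,-0.4],
    [[0,0,0.012],0,-0.4],
    [[0,0,0],0,-0.4],
  ],
)

```text
clock: 22.08
tcp_pos: [0.6252, 0.0044, 0.0612]
tool_rot: [[-1.0, -0.001, -0.0], [-0.001, 1.0, -0.03], [0.0, -0.03, -1.0]]
ft_force: [-0.5, -0.8, -0.8]
finger_gap: 0.049
```

```bash
python3 go.py .6265 .0045 .05 90; python3 look.py 23
```

```text
t 22.1 p [0.6252 0.0044 0.0612] yaw 90.1 tilt [-0.   -0.03] gap 0.049 F [-0.5 -0.8 -0.8] n 1
[[[-0.0013, 0.0005, 0.0112], np.float64(0.06)]]
```

View pics/s23.png

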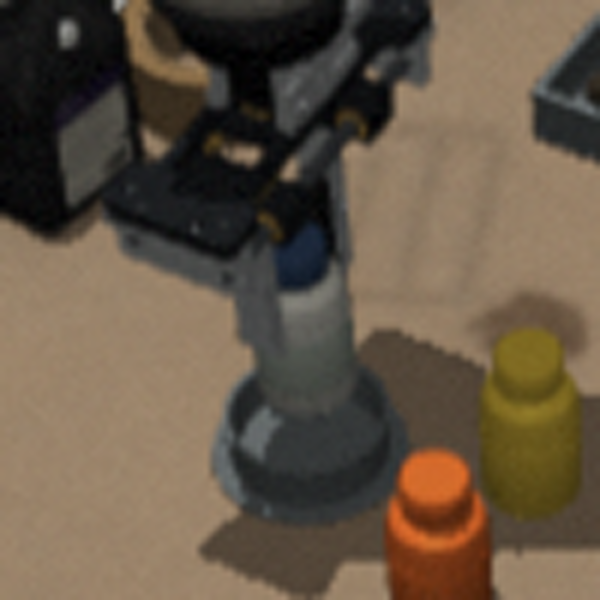

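View pics/w23.png

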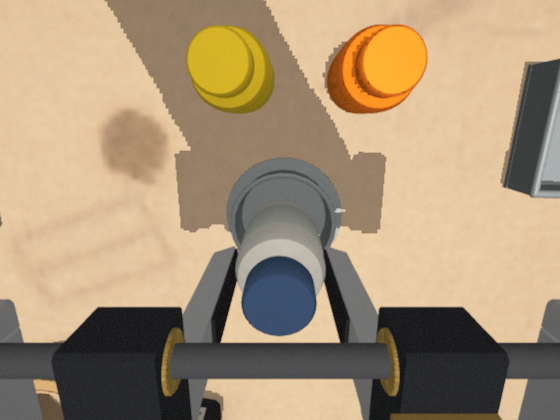

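Request:
step_arm(
  motion=[
    [[-0.001,0.001,0.01],0,-0.4],
    [[0,0.0005,0.015],0,-0.4],
    [[0,0.0005,0.01],0,-0.4],
    [[0,0,0.003],0,-0.4],
    [[0,0,0],0,-0.4],
  ],
)

```text
clock: 22.6
tcp_pos: [0.6297, 0.0058, 0.025]
tool_rot: [[-1.0, -0.0, 0.007], [-0.001, 1.0, -0.03], [-0.007, -0.03, -1.0]]
ft_force: [-0.2, -1.0, -1.8]
finger_gap: 0.0487
```

```bash
python3 go.py .6265 .0045 .014 90; python3 look.py 24
```

```text
t 22.6 p [0.6297 0.0058 0.025 ] yaw 90.0 tilt [ 0.007 -0.03 ] gap 0.0487 F [-0.2 -1.  -1.8] n 1
[[[0.0032, -0.001, 0.011], np.float64(0.03)]]
```

View pics/s24.png

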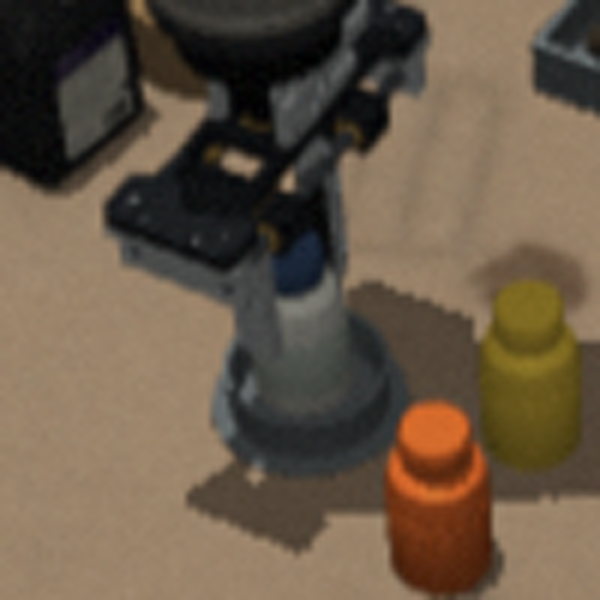

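Request:
step_arm(
  motion=[
    [[0.004,-0.001,0.003],0,-0.4],
    [[0,0,0.003],0,-0.4],
    [[0,0,0.001],0,-0.4],
    [[0,0,0],0,-0.4],
  ],
)

```text
clock: 23.03
tcp_pos: [0.6263, 0.0046, 0.0194]
tool_rot: [[-1.0, -0.0, 0.009], [-0.0, 1.0, -0.03], [-0.009, -0.03, -1.0]]
ft_force: [-0.2, -0.0, -0.4]
finger_gap: 0.0484
```

Request:
step_arm(
  motion=[
    [[0,0,0.002],0,-0.4],
    [[0,0,0.001],0,-0.4],
    [[0,0,0],0,-0.4],
  ],
)

```text
clock: 23.28
tcp_pos: [0.6266, 0.0043, 0.0165]
tool_rot: [[-1.0, 0.0, 0.01], [-0.0, 1.0, -0.03], [-0.01, -0.03, -0.999]]
ft_force: [-0.1, -0.6, -0.8]
finger_gap: 0.0487
```

Request:
step_arm(
  motion=[
    [[0,0,0.0015],0,-0.4],
    [[0,0,0.001],0,-0.4],
    [[0,0,0],0,-0.4],
  ],
)

```text
clock: 23.53
tcp_pos: [0.6268, 0.0043, 0.0139]
tool_rot: [[-1.0, 0.0, 0.01], [-0.0, 1.0, -0.03], [-0.01, -0.03, -0.999]]
ft_force: [-0.0, -0.1, -1.9]
finger_gap: 0.0488
```

Request:
step_arm(
  motion=[
    [[0,0,0.001],0,-0.4],
    [[0,0,0.0005],0,-0.4],
    [[0,0,0],0,-0.4],
  ],
)

```text
clock: 23.78
tcp_pos: [0.6275, 0.0047, 0.0139]
tool_rot: [[-1.0, 0.0, 0.011], [-0.0, 1.0, -0.03], [-0.011, -0.03, -0.999]]
ft_force: [-0.8, 0.3, -0.8]
finger_gap: 0.0485
```

Request:
step_arm(
  motion=[
    [[0,0,0.001],0,-0.4],
    [[0,0,0],0,0.1],
    [[0,0,0],0,0.2],
    [[0,0,0],0,0.4],
    [[0,0,0],0,0.6],
  ],
)

```text
clock: 24.2
tcp_pos: [0.6281, 0.0047, 0.0134]
tool_rot: [[-1.0, 0.0, 0.012], [-0.0, 1.0, -0.031], [-0.012, -0.031, -0.999]]
ft_force: [0.6, -0.0, -0.5]
finger_gap: 0.0668
```

Request:
step_arm(
  motion=[
    [[0,0,0],0,0.7],
    [[0,0,0],0,0.7],
  ],
)

```text
clock: 24.37
tcp_pos: [0.628, 0.0047, 0.0132]
tool_rot: [[-1.0, 0.0, 0.012], [-0.0, 1.0, -0.03], [-0.012, -0.03, -0.999]]
ft_force: [-0.0, 0.1, -0.4]
finger_gap: 0.0785
```

Request:
step_arm(
  motion=[
    [[0,0,-0.01],0,0.7],
    [[0,0,-0.02],0,0.7],
    [[0,0,-0.03],0,0.7],
    [[0,0,-0.035],0,0.7],
    [[0,0,-0.02],0,0.7],
  ],
)

```text
clock: 24.78
tcp_pos: [0.6229, 0.0086, 0.1294]
tool_rot: [[-1.0, -0.002, 0.003], [-0.002, 1.0, -0.029], [-0.003, -0.029, -1.0]]
ft_force: [0.4, 0.5, 1.3]
finger_gap: 0.0803
```

```bash
python3 look.py 25; python3 go.py .396 .335 .12 -17.5
```

```text
t 24.9 p [0.6242 0.0086 0.1301] yaw 90.1 tilt [ 0.006 -0.03 ] gap 0.0796 F [0.5 0.  0.3] n 16
[[[0.0142, 0.0204, -0.0001], np.float64(6.72)], [[0.0165, 0.0186, -0.0], np.float64(6.72)], [[0.0186, 0.0166, 0.0], np.float64(6.72)], [[0.0204, 0.0143, 0.0001], np.float64(6.72)], [[0.0219, 0.0118, 0.0002], np.float64(6.72)]]
[[[0.0232, 0.0091, 0.0002], np.float64(6.72)], [[0.0241, 0.0064, 0.0003], np.float64(6.72)], [[0.0246, 0.0035, 0.0004], np.float64(6.72)], [[0.0249, 0.0006, 0.0005], np.float64(6.72)], [[0.0248, -0.0023, 0.0006], np.float64(6.72)]]
[[[0.0243, -0.0052, 0.0006], np.float64(6.72)], [[0.0236, -0.008, 0.0007], np.float64(6.72)], [[0.0225, -0.0107, 0.0008], np.float64(6.72)], [[0.021, -0.0133, 0.0009], np.float64(6.72)], [[0.0193, -0.0156, 0.001], np.float64(6.72)]]
[[[0.0174, -0.0178, 0.0011], np.float64(6.72)]]
```

View pics/w25.png

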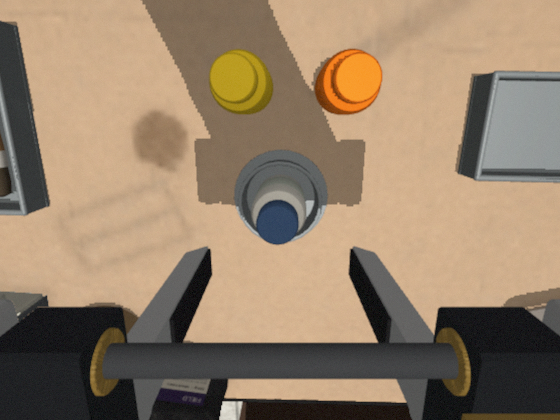

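View pics/s25.png

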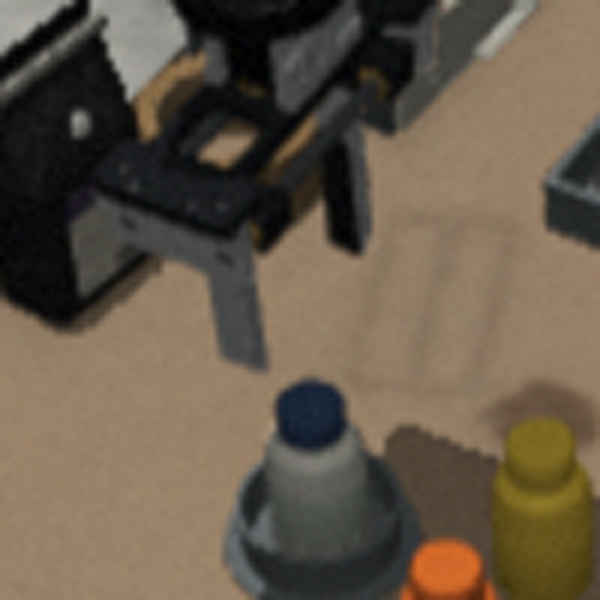

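The bottle stands upright in the holder, cap at (277,221). Last item: the screwdriver.

Request:
step_arm(
  motion=[
    [[0.014,0.0205,0],6.8,0.5],
    [[0.0165,0.0185,0],6.8,0.4],
    [[0.0185,0.0165,0],6.8,0.3],
    [[0.0205,0.0145,0],6.8,0.3],
    [[0.022,0.012,0],6.8,0.3],
  ],
)

```text
clock: 25.3
tcp_pos: [0.5539, 0.1085, 0.1267]
tool_rot: [[-0.814, 0.581, 0.007], [0.58, 0.814, -0.03], [-0.023, -0.021, -1.0]]
ft_force: [0.8, 0.5, -0.5]
finger_gap: 0.0612
```

Request:
step_arm(
  motion=[
    [[0.023,0.009,0],6.8,0.3],
    [[0.024,0.0065,0],6.8,0.3],
    [[0.0245,0.0035,0],6.8,0.3],
    [[0.025,0.0005,0],6.8,0.3],
    [[0.025,-0.0025,0],6.8,0.3],
  ],
)

```text
clock: 25.72
tcp_pos: [0.4822, 0.2173, 0.1223]
tool_rot: [[-0.321, 0.947, 0.005], [0.947, 0.321, -0.031], [-0.031, -0.005, -0.999]]
ft_force: [0.2, 0.9, 0.2]
finger_gap: 0.0612
```

```bash
python3 go.py .396 .335 .12 -17.5
```

```text
t 25.7 p [0.4822 0.2173 0.1223] yaw 18.7 tilt [ 0.005 -0.031] gap 0.0612 F [0.2 0.9 0.2] n 6
[[[0.0232, -0.0073, -0.0003], np.float64(6.04)], [[0.0223, -0.0097, -0.0003], np.float64(6.04)], [[0.0211, -0.012, -0.0002], np.float64(6.04)], [[0.0198, -0.0142, -0.0002], np.float64(6.04)], [[0.0182, -0.0162, -0.0001], np.float64(6.04)]]
[[[0.0164, -0.018, -0.0], np.float64(6.04)]]
```

Request:
step_arm(
  motion=[
    [[0.023,-0.0075,0],6,0.2],
    [[0.0225,-0.0095,0],6,0.2],
    [[0.021,-0.012,0],6,0.2],
    [[0.02,-0.014,0],6,0.2],
    [[0.018,-0.016,0],6,0.2],
  ],
)

```text
clock: 26.13
tcp_pos: [0.4063, 0.32, 0.1182]
tool_rot: [[0.223, 0.975, 0.004], [0.974, -0.223, -0.032], [-0.031, 0.011, -0.999]]
ft_force: [0.6, 0.9, -0.2]
finger_gap: 0.0564
```

Request:
step_arm(
  motion=[
    [[0.008,-0.009,0],5,0.2],
    [[0,0,0],0,0.2],
  ],
)

```text
clock: 26.3
tcp_pos: [0.3949, 0.3342, 0.1177]
tool_rot: [[0.312, 0.95, 0.003], [0.95, -0.312, -0.031], [-0.029, 0.013, -1.0]]
ft_force: [0.3, 0.7, -0.1]
finger_gap: 0.0564
```

```bash
python3 go.py .396 .335 .12 -17.5
python3 - <<'E'
from h import *
m=camera_model("wrist");im=camera("wrist");cv2.imwrite("pics/w26.png",im)
H,S,V=cv2.split(cv2.cvtColor(im,cv2.COLOR_BGR2HSV));M=(((H<6)|(H>174))&(S>130)).astype(np.uint8)
for c in sorted(cv2.findContours(M,0,1)[0],key=cv2.contourArea)[-3:]:
    w=np.array([ray("wrist",*q[0],.013,m)[:2]*1000 for q in c],np.float32);r=cv2.minAreaRect(w);print(cv2.boundingRect(c),np.round(r[0],1),np.round(r[1],1),round(r[2],1))
E
```

```text
t 26.3 p [0.3949 0.3342 0.1177] yaw -18.2 tilt [ 0.003 -0.031] gap 0.0564 F [ 0.3  0.7 -0.1] n 1
[[[0.001, 0.0008, -0.0023], np.float64(-0.65)]]
(229, 380, 37, 40) [279.8 103.5] [60.8 44.5] 70.9
(265, 141, 27, 98) [398.2 339.6] [98.1 24.7] 72.4
```

View pics/w26.png

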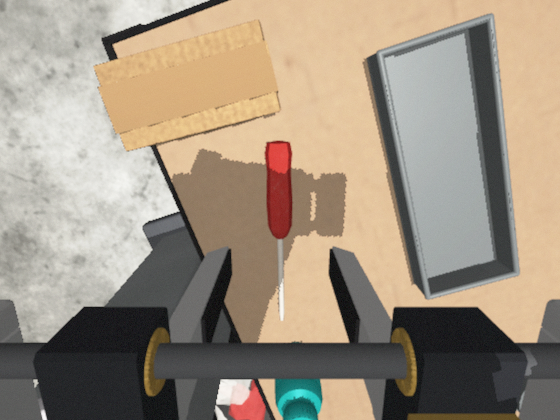

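Handle in the wrist view is at (278,190), 98 × 25 mm, axis 72.4°, as it should be. Descending.

Request:
step_arm(
  motion=[
    [[0,0,0.02],-0.5,0.2],
    [[0,0,0.03],0,0.2],
    [[0,0,0.03],0,0.2],
    [[0,0,0.02],0,0.2],
    [[0,0,0],0,0.2],
  ],
)

```text
clock: 26.77
tcp_pos: [0.4, 0.327, 0.0156]
tool_rot: [[0.286, 0.958, 0.007], [0.958, -0.286, -0.031], [-0.027, 0.016, -0.999]]
ft_force: [0.7, -0.1, 0.2]
finger_gap: 0.0565
```

```bash
python3 go.py .395 .3305 -.034 -17.6
```

```text
t 26.8 p [0.4    0.327  0.0156] yaw -16.6 tilt [ 0.007 -0.031] gap 0.0565 F [ 0.7 -0.1  0.2] n 2
[[[0.0017, -0.0033, 0.0247], np.float64(0.49)], [[0.0016, -0.0033, 0.0247], np.float64(0.49)]]
```

Request:
step_arm(
  motion=[
    [[0.003,-0.006,0],0.8,0.2],
    [[0.001,0,0.012],0,0.2],
    [[0.001,0,0.015],0,0.2],
    [[0,0,0.008],0,0.2],
    [[0,0,0],0,0.2],
  ],
)

```text
clock: 27.18
tcp_pos: [0.3986, 0.3322, -0.0186]
tool_rot: [[0.299, 0.954, 0.01], [0.954, -0.299, -0.029], [-0.025, 0.018, -1.0]]
ft_force: [-1.1, -1.3, 0.1]
finger_gap: 0.0563
```

```bash
python3 go.py .395 .3305 -.034 -17.6; python3 look.py 27
```

```text
t 27.2 p [ 0.3986  0.3322 -0.0186] yaw -17.4 tilt [ 0.01  -0.029] gap 0.0563 F [-1.1 -1.3  0.1] n 1
[[[-0.0024, -0.0032, 0.0154], np.float64(0.23)]]
```

View pics/w27.png

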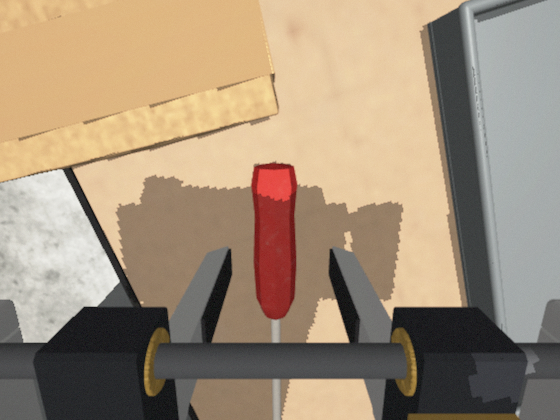

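Request:
step_arm(
  motion=[
    [[-0.002,-0.0035,0.004],0.2,0.2],
    [[0,0,0.006],0,0.2],
    [[0,0,0.004],0,0.2],
    [[0,0,0],0,0.2],
  ],
)

```text
clock: 27.62
tcp_pos: [0.396, 0.3323, -0.0305]
tool_rot: [[0.303, 0.953, 0.014], [0.953, -0.302, -0.027], [-0.021, 0.021, -1.0]]
ft_force: [-0.1, -0.7, -0.1]
finger_gap: 0.0566
```

```bash
python3 go.py .395 .3305 -.034 -17.6
```

```text
t 27.6 p [ 0.396   0.3323 -0.0305] yaw -17.6 tilt [ 0.014 -0.027] gap 0.0566 F [-0.1 -0.7 -0.1] n 1
[[[-0.002, -0.0004, 0.0035], np.float64(0.0)]]
```

Request:
step_arm(
  motion=[
    [[-0.001,0,0.003],0,0],
    [[0,0,0],0,-0.3],
    [[0,0,0],0,-0.6],
    [[0,0,0],0,-0.8],
    [[0,0,0],0,-0.8],
  ],
  force=25,
)

```text
clock: 28.03
tcp_pos: [0.3958, 0.3312, -0.0337]
tool_rot: [[0.303, 0.953, 0.014], [0.953, -0.302, -0.027], [-0.021, 0.021, -1.0]]
ft_force: [-0.8, 0.6, 0.1]
finger_gap: 0.0266
```

Request:
step_arm(
  motion=[
    [[0,0,0],0,-0.8],
    [[0,0,0],0,-0.8],
  ],
)

```text
clock: 28.2
tcp_pos: [0.3959, 0.3313, -0.0336]
tool_rot: [[0.303, 0.953, 0.014], [0.953, -0.302, -0.026], [-0.021, 0.021, -1.0]]
ft_force: [0.3, 0.2, -1.4]
finger_gap: 0.0254
```

Request:
step_arm(
  motion=[
    [[0,0,-0.01],0,-0.8],
    [[0,0,-0.02],0,-0.8],
    [[0,0,-0.03],0,-0.8],
    [[0,0,-0.03],0,-0.8],
    [[0,0,-0.01],0,-0.8],
  ],
)

```text
clock: 28.62
tcp_pos: [0.3917, 0.3329, 0.0697]
tool_rot: [[0.301, 0.954, 0.008], [0.953, -0.3, -0.03], [-0.026, 0.016, -1.0]]
ft_force: [0.3, 1.1, -0.4]
finger_gap: 0.0257
```

```bash
python3 look.py 28; python3 go.py .5547 .345 .08 -1.4
python3 - <<'E'
from h import *
m=camera_model("wrist")
E
```

```text
t 28.7 p [0.3921 0.3325 0.0683] yaw -17.5 tilt [ 0.009 -0.03 ] gap 0.0258 F [ 0.   0.6 -1.2] n 5
[[[0.0121, 0.0303, -0.0021], np.float64(-3.22)], [[0.0104, 0.0309, -0.0021], np.float64(-3.22)], [[0.0086, 0.0315, -0.002], np.float64(-3.22)], [[0.0069, 0.0319, -0.002], np.float64(-3.22)], [[0.0051, 0.0323, -0.0019], np.float64(-3.22)]]
```

View pics/w28.png

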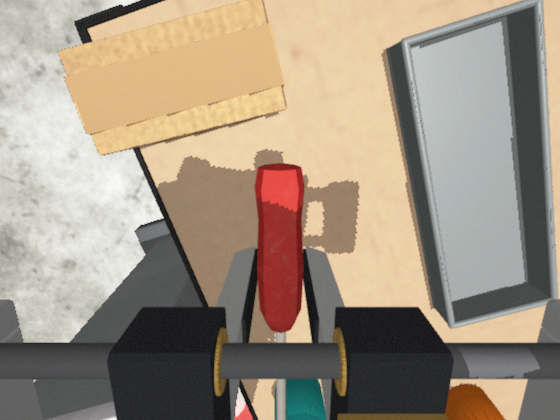

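View pics/s28.png

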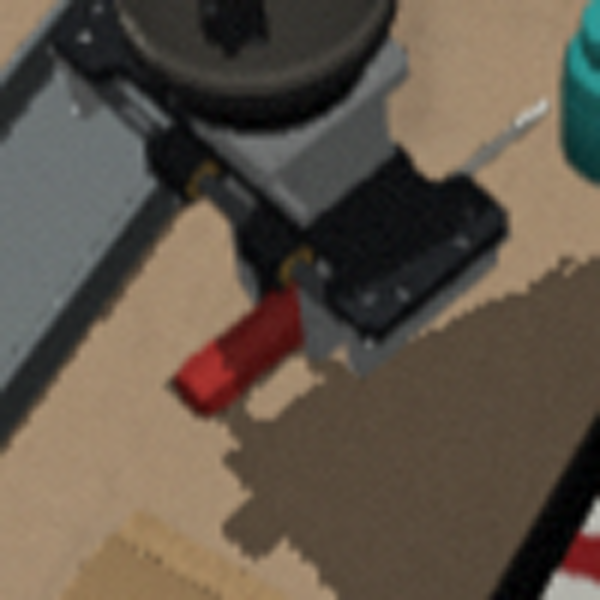

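Run:
```python
from h import *
m=camera_model("wrist")
P=[ray("wrist",u,v,.036,m)[:2] for u,v in[(406,42),(541,3),(452,326),(557,297)]]
for p in P:print(p.round(4))
d=P[0]-P[2];print(np.linalg.norm(d),np.degrees(np.arctan2(d[1],d[0])),((P[0]+P[2])/2).round(4))
```

```text
[0.5134 0.4282]
[0.603  0.4244]
[0.509  0.1931]
[0.6    0.1938]
0.23513797824828597 88.91963430155378 [0.5112 0.3106]
```

Request:
step_arm(
  motion=[
    [[0.008,0.02,0],-3.2,-0.8],
    [[0.0115,0.031,0],-3.3,-0.8],
    [[0.0095,0.032,0],-3.3,-0.8],
    [[0.008,0.032,0],-3.3,-0.8],
    [[0.006,0.03,0],-3.3,-0.8],
  ],
)

```text
clock: 29.13
tcp_pos: [0.5417, 0.3475, 0.067]
tool_rot: [[0.003, 1.0, 0.008], [0.999, -0.003, -0.034], [-0.034, 0.008, -0.999]]
ft_force: [-0.5, -0.1, -0.5]
finger_gap: 0.0262
```

```bash
python3 go.py .5567 .35 .07 -1
```

```text
t 29.1 p [0.5417 0.3475 0.067 ] yaw -0.2 tilt [ 0.008 -0.034] gap 0.0262 F [-0.5 -0.1 -0.5] n 1
[[[0.0025, 0.015, -0.003], np.float64(0.83)]]
```

Request:
step_arm(
  motion=[
    [[0.002,0.01,0],0.7,-0.8],
    [[0,0,0.005],0,-0.8],
    [[0,0,0.01],0,-0.8],
    [[0,0,0],0,-0.8],
  ],
)

```text
clock: 29.47
tcp_pos: [0.5549, 0.3464, 0.0453]
tool_rot: [[0.019, 1.0, 0.003], [0.999, -0.019, -0.036], [-0.036, 0.004, -0.999]]
ft_force: [0.1, 0.3, -2.2]
finger_gap: 0.0257
```

```bash
python3 go.py .5567 .35 -.03 -1; python3 look.py 29
```

```text
t 29.5 p [0.5549 0.3464 0.0453] yaw -1.1 tilt [ 0.003 -0.036] gap 0.0257 F [ 0.1  0.3 -2.2] n 2
[[[0.0032, 0.0007, 0.0376], np.float64(-0.04)], [[0.0032, 0.0007, 0.0376], np.float64(-0.04)]]
```

View pics/w29.png

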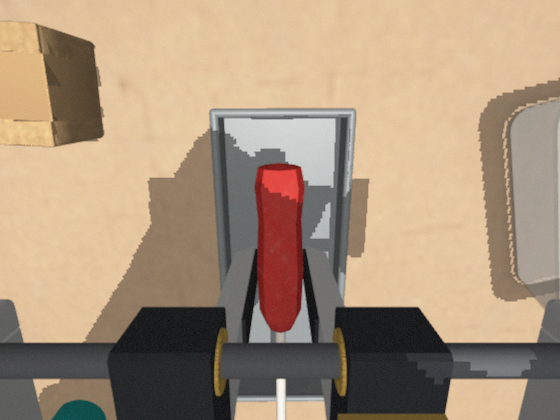

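View pics/s29.png

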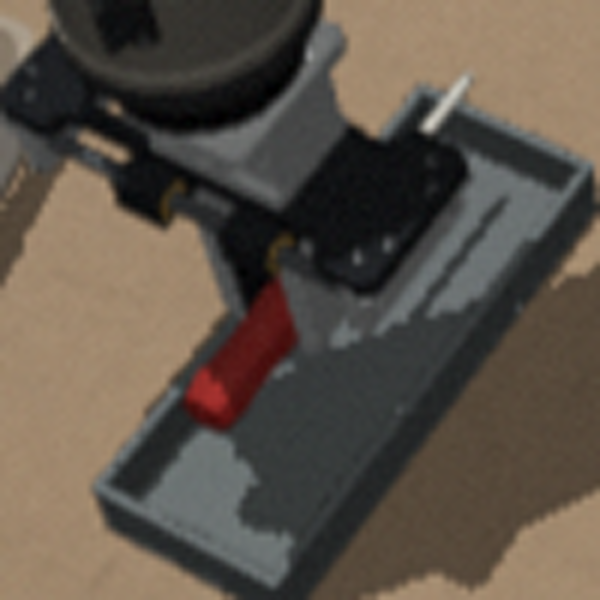

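Request:
step_arm(
  motion=[
    [[0.002,0.001,0.015],0,-0.8],
    [[0.001,0,0.02],0,-0.8],
    [[0.001,0,0.018],0,-0.8],
    [[0,0,0.005],0,-0.8],
    [[0,0,0],0,-0.8],
  ],
)

```text
clock: 29.98
tcp_pos: [0.5537, 0.3512, -0.0123]
tool_rot: [[0.015, 1.0, 0.007], [0.999, -0.014, -0.034], [-0.034, 0.008, -0.999]]
ft_force: [-1.0, -0.1, -0.4]
finger_gap: 0.0257
```

```bash
python3 go.py .5567 .35 -.0295 -1
```

```text
t 30.0 p [ 0.5537  0.3512 -0.0123] yaw -0.8 tilt [ 0.007 -0.034] gap 0.0257 F [-1.  -0.1 -0.4] n 1
[[[-0.0005, 0.0029, 0.0172], np.float64(0.18)]]
```

Request:
step_arm(
  motion=[
    [[0,0.002,0.005],0,-0.8],
    [[0,0,0.005],0,-0.8],
    [[0,0,0.003],0,-0.8],
    [[0,0,0],0,-0.8],
  ],
)

```text
clock: 30.32
tcp_pos: [0.5559, 0.3516, -0.0245]
tool_rot: [[0.014, 1.0, 0.009], [0.999, -0.014, -0.033], [-0.033, 0.01, -0.999]]
ft_force: [0.5, 0.3, -0.8]
finger_gap: 0.0262
```

Request:
step_arm(
  motion=[
    [[0,0,0.002],0,-0.8],
    [[0,0,0.001],0,-0.8],
    [[0,0,0],0,-0.8],
  ],
)

```text
clock: 30.57
tcp_pos: [0.5566, 0.3518, -0.0268]
tool_rot: [[0.014, 1.0, 0.01], [0.999, -0.014, -0.032], [-0.032, 0.011, -0.999]]
ft_force: [0.3, 0.2, -0.7]
finger_gap: 0.0259
```

Request:
step_arm(
  motion=[
    [[0,0,0.0015],0,-0.8],
    [[0,0,0.001],0,-0.8],
    [[0,0,0],0,-0.8],
  ],
)

```text
clock: 30.82
tcp_pos: [0.557, 0.3518, -0.029]
tool_rot: [[0.015, 1.0, 0.011], [0.999, -0.014, -0.032], [-0.032, 0.012, -0.999]]
ft_force: [-0.9, -0.6, -0.9]
finger_gap: 0.0259
```

Request:
step_arm(
  motion=[
    [[0,0,0.001],0,-0.8],
    [[0,0,0],0,-0.8],
  ],
)

```text
clock: 30.98
tcp_pos: [0.5572, 0.3519, -0.0296]
tool_rot: [[0.015, 1.0, 0.011], [0.999, -0.014, -0.032], [-0.032, 0.012, -0.999]]
ft_force: [-0.8, -0.2, 1.4]
finger_gap: 0.0259
```

Contact felt; I'm releasing and rising.

Request:
step_arm(
  motion=[
    [[0,0,0],0,-0.4],
    [[0,0,0],0,-0.3],
    [[0,0,0],0,-0.2],
    [[0,0,0],0,-0.15],
  ],
)

```text
clock: 31.32
tcp_pos: [0.5573, 0.352, -0.0295]
tool_rot: [[0.015, 1.0, 0.012], [0.999, -0.014, -0.032], [-0.031, 0.012, -0.999]]
ft_force: [0.4, -0.8, -0.1]
finger_gap: 0.0392
```

Request:
step_arm(
  motion=[
    [[0,0,-0.01],0,-0.15],
    [[0,0,-0.02],0,-0.15],
    [[0,0,-0.035],0,-0.1],
    [[0,0,-0.04],0,0],
    [[0,0,-0.04],0,0],
  ],
)

```text
clock: 31.73
tcp_pos: [0.5508, 0.3534, 0.1134]
tool_rot: [[0.013, 1.0, -0.001], [0.999, -0.013, -0.039], [-0.039, -0.001, -0.999]]
ft_force: [2.0, -0.2, 0.5]
finger_gap: 0.047
```

Request:
step_arm(
  motion=[
    [[-0.01,-0.03,-0.02],0,0],
    [[-0.01,-0.035,0],0,0],
    [[-0.01,-0.02,0],0,0],
    [[0,0,0],0,0],
    [[0,0,0],0,0],
  ],
)

```text
clock: 32.15
tcp_pos: [0.4658, 0.3289, 0.1493]
tool_rot: [[0.013, 1.0, 0.013], [0.999, -0.013, -0.03], [-0.03, 0.014, -0.999]]
ft_force: [0.8, 0.7, 0.4]
finger_gap: 0.047
```

```bash
python3 look.py 30; python3 go.py .5 .35 .1 -1
python3 - <<'E'
from h import *
t=camera("top");s=camera("scene");cv2.imwrite("pics/t30.png",t);cv2.imwrite("pics/sc30.png",s)
a=cv2.resize(t[140:300,100:290],None,fx=4,fy=3.75);cv2.imwrite("pics/tL30.png",a)
a=cv2.resize(t[130:260,250:460],None,fx=3.75,fy=3.75);cv2.imwrite("pics/tR30.png",a)
E
```

```text
t 32.2 p [0.4664 0.3292 0.1486] yaw -0.8 tilt [ 0.012 -0.03 ] gap 0.0471 F [ 0.5  0.5 -0.6] n 2
[[[0.0114, 0.0163, 0.0242], np.float64(0.12)], [[0.0114, 0.0163, 0.0242], np.float64(0.12)]]
```

View pics/w30.png

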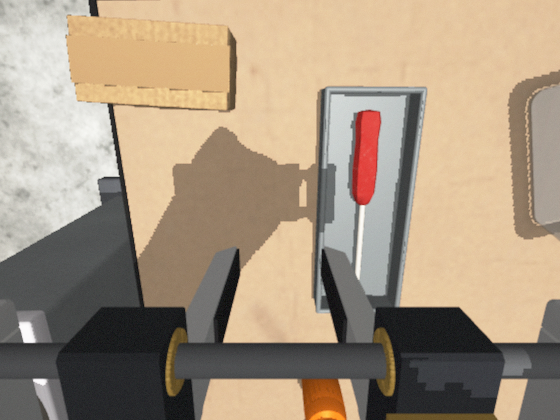

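View pics/tR30.png

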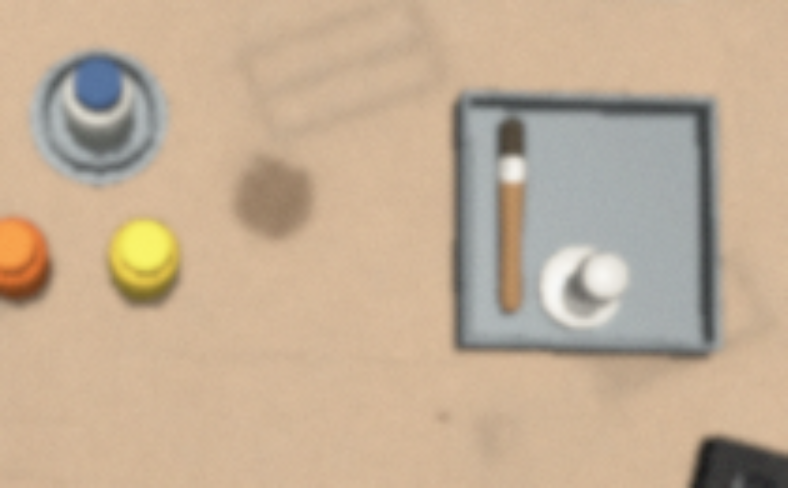

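View pics/sc30.png

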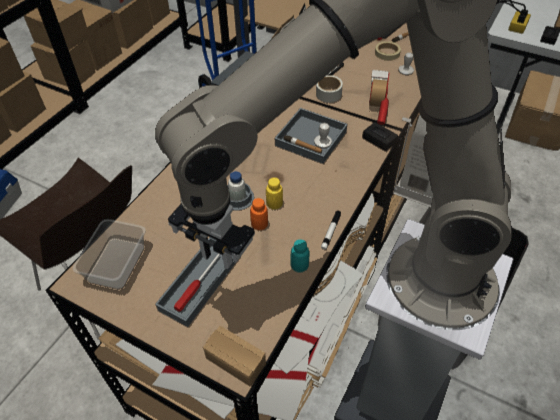

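Run:
```python
from h import *
code=open('meas.py').read().split('grey=')[0].replace('top0','t30');exec(code)
C=np.array([548.5,-337.]);Lc=np.array([555.5,310.])
blue=(H>100)&(H<125)&(S>80);circ("cap (holder 625,5.5)",blue,(255,130,300,185),.1)
white=(S<30)&(V>205);circ("tamper foot",white,(390,190,418,222),.017,3)
brush=((V<182)&(H<22)&(S>85))|(V<80)|((S<40)&(V>215));rect("brush",brush,(378,158,393,217),.0145,3)
m=camera_model("wrist")
for u,v in[(369,112),(362,203)]:print("handle ends",ray("wrist",u,v,.017,m)[:2].round(4))
s=arm.sense();print(np.round(s["qd"],2).max())
```

```text
cap (holder 625,5.5) [624.7   5.4] 33.0 ell [624.8   4.9] [26.5 32.1]
tamper foot [ 505.5 -334.3] 62.5 ell [ 503.3 -333.7] [53.6 58.3]
brush c [ 540.6 -285.7] size [ 10.6 107.3] long axis deg -1.4
handle ends [0.559  0.4079]
handle ends [0.5578 0.3139]
0.5
```

Request:
step_arm(
  motion=[
    [[0,0,0],0,0],
    [[0,0,0],0,0],
  ],
)

```text
clock: 32.52
tcp_pos: [0.4674, 0.3293, 0.1468]
tool_rot: [[0.015, 1.0, 0.01], [0.999, -0.014, -0.03], [-0.03, 0.01, -0.999]]
ft_force: [0.0, 0.7, -0.3]
finger_gap: 0.0469
```

```bash
python3 -c "
from bench import arm
print(arm.sign_off())"
```

```text
the job is handed in; nothing more can be done
None
```

All four items are in place, and I handed the job in at about 32.5 s. I lowered each one until it touched the floor (for the brush, to the expected height), then released it. Sign-off gives no verdict, so these positions come from my last pictures:

| Item | Final position |
|---|---|
| Tamper | upright in the square tray, about (−43, +3) mm from its centre |
| Brush | flat in the same tray, along its x axis at y ≈ +51 mm, clear of the tamper and the walls |
| Bottle | upright in the round holder, within about 2 mm of its centre |
| Screwdriver | flat in the long tray, within about 5 mm of its centre |

The gripper is open and clear of everything, and the look-alike bottles were not touched.

**Disagreements and failed checks:**
- **Fingertip offset:** the real fingertips sit about 38 mm behind the reported TCP. My first grasp closed on air just above the tamper. I worked out the offset from the pictures, confirmed it with a light bench touch, and allowed for it from then on.
- **Brush placement:** because of that offset the gripper body hangs lower than stated. I laid the brush along x instead of the suggested y, so the body would not hit the tamper.
- **Last brush mask:** it caught only about 107 of the brush's 140 mm, so its position along x comes from the release pose and the pictures, not from that measurement.
- **Camera agreement:** the scene camera differed from the other two by several mm on edges above the bench, so I relied on the top and wrist cameras.

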